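Fetch the breakfast egg from behind the bottle and the pepper mill

ROBOT

A 7-joint arm with a two-finger parallel gripper is mounted at the origin on the work surface. World frame = base frame: x ahead of the robot, y to its left, z up, the work surface at z = 0. Lengths are in mm, angles in rad, forces in N, time in s.
With the tool pointing down it reaches from about 400 to 925 mm from the base axis. Payload 5.6 kg.
Tool frame: the origin (TCP) lies midway between the tips of the shut fingers; the grasp point (between the pads) lies 19 mm behind it (ctrl.grip_depth is the distance from the TCP to the grasp point, in mm); z points along the fingers, y is the line along which they close (so a half turn about z gives the same grasp; the last joint's range is limited). The gripper opens to 85 mm and grips with 20 to 120 N. Pads are 22 mm wide; open, the fingers measure 114 mm over their backs; the gripper's body (76 mm by 85 mm) begins 54 mm behind the grasp point. The pads swing forward as they close: fully open they stand 13 mm farther back than shut.
Start: joints at [-1.313, 0.468, -0.012, 1.603, 0.006, 1.071, -0.056], TCP at [192.627, 620.81, 195.39] pointing down, gripper open.
Joint ranges: [-2.53, 2.53], [-0.31, 2.02], [-1.57, 1.55], [0.28, 2.44], [-1.29, 4.43], [0.15, 1.84], [-2.92, 2.92]. Speed limits (rad/s): [2.57, 2.57, 3.14, 3.14, 3.14, 3.14, 3.14].

INTERFACE

Orientations are given as [roll, pitch, yaw] about the fixed x, y, z axes, in that order (R = Rz(yaw) Ry(pitch) Rx(roll)).
In Python, from station import ctrl, vision, finder gives the robot as it stands.
- The arm moves only by the tool play_rows, never from a script. Its argument "increments" is a list of rows, each a list of 2 entries, a list of its own where there are three numbers: the shift along the tool's x, y, z in m, then the turn about the tool's z in rad. A call has 1 to 8 rows; each row shifts and turns the commanded pose from where the row before left it, along the tool's axes as they then stand; what a row does not reach is not made up. A row lasts 1/10 s, in which the tool goes at most 50 mm and 8.59 degrees, less where a joint would pass 70% of its speed; a pose out of reach is approached as far as the arm can. A call is refused whole if a number of a shift passes 0.05 or a number of a turn 0.15, either way. A call with a gripper value outside its range is refused whole. "claw" is the gripper command: -1 is fully open, 1 is shut, values between are in proportion, set as the call begins (left out, the last holds). The fingers move at their own pace and stop on an object; the grip force is fixed at half the most. Time passes only in rows, so rows that do not move let the fingers close. It gives the time, the measured TCP pose, the force, the opening and the grip force at its end, in the units of the state.
- ctrl.get_obs(): the state, without advancing time (a new reading comes with each control period).
- vision.grab_frame(name): name is "side" or "top"; returns the picture (480x640x3 uint8, red, green, blue); there is no depth.
- vision.calibration(name): a dict with "camera_matrix" (3x3 intrinsics, pixels), "origin" and "attitude" of the camera in the world. Camera axes: x right, y down, z forward; pixel columns grow to the right and rows downward; lengths in mm; the calibration is good to about 2 mm. A picture is of the moment at which its call begins. calibration takes no time and is no camera call.
- ctrl.hand_in(): hands the job in; it is judged then, once.
Trained networks look in the newest picture that a camera, given by its name, has taken for a name from the list of things; names that differ only in an ending like _2 or _b are one class to them, and where a whole thing is asked for, a point or a joint stands for the part that bears it (a point fixed in the world has none). Each returns a list of dicts, best first, with "score" (0 to 1); they miss things now and then, are a little off and sometimes report something else, mostly with a low value. They report only what shows in the picture. A call takes as long as a camera call. They do not tell look-alikes from the thing itself.
- finder.find_in(camera, query): "box" ([left, top, right, bottom] in pixels, round what is visible of it).
The state is a dict: "time": time; "q": joint angles; "dq": joint speeds; "joint_efforts": joint torques, N m; "ee_pos": TCP position; "tool_rot": TCP orientation; "wrist_force": force on the tool from outside, world axes, zero at the start; "moment": the same for the moment, N m; "gripper_width": finger opening in mm; "grip_force": force on a finger pad.
Only numpy, scipy, OpenCV 4.12 (cv2) and the standard library are available. Lean on these libraries where they do the work, as an engineer would, in place of code of your own. Each camera call takes 0.05 s, during which the arm holds its last target. There are 200 camera calls.

TASK

The brown egg at the back of the grey caddy is hemmed in by the aluminium bottle and the wooden pepper mill: first stand both of them upright, side by side, on the orange drying mat. Then fetch the egg and set it gently, round blunt end down, in the blue egg cup, without dropping it, and put the bottle and the mill back in the caddy, each upright on the very pad where it stood at the start. Leave the egg cups and everything else where they are, and knock nothing over.

Things in the scene. Friction and masses are not known exactly. Their poses are not given: they have to be found in the camera images.
- egg: brown egg in its shell, rigid, 62 mm tall, about 70 g, standing blunt end down in the caddy's hollow. Origin: centre of its underside; z up its long axis. Diameter 20 mm at the flat underside, 37 mm 9 mm up, 42 mm 15 mm up, widest 46 mm from 27 to 35 mm up. A hollow's or cup's rim surrounds its lowest 13 mm: grip the waist with the fingertips 19 to 24 mm above the origin
- bottle: round aluminium bottle with black flip-top lid, 60 mm diameter, 172 mm tall plus a 4 mm thumb tab, about 250 g. Origin: centre of its underside; z up. Grip the lid: a cylinder of 38 mm diameter from 145 to 172 mm up; below it a 28 mm neck from 130 to 145 mm. It starts upright in the caddy on one of the two dark pads; which one varies
- mill: dark wooden pepper mill with brass band, round, 54 mm diameter at the foot, 172 mm tall plus a 4 mm brass nut, about 220 g. Origin: centre of its underside; z up. Grip the head: 38 mm diameter from 145 to 164 mm up; below it a 24 mm neck from 128 to 140 mm. It starts upright in the caddy on the other dark pad
- cup_blue: blue ceramic egg cup, loose, about 110 g, 48 mm diameter at rim and foot, 48 mm tall, stem 22 mm. Origin: centre of its underside; z up. Round concave bowl, inside about 40 mm wide at the rim, 18 mm deep, narrowing downward: an egg self-centres in it. The seated egg's origin is 36 mm above the cup's origin
- cup_white: white ceramic egg cup of the same shape as the blue one, not to be used or moved; the two swap places from start to start
- caddy: grey plastic pull-out tray caddy, fixed, 170 (x) by 190 (y) mm, floor 5 mm thick, walls 24 mm high, grip on its front (-x) edge. Origin: centre of its underside; x from front to back, z up. On its floor two flush dark round pads, 68 mm diameter, near x -30, y +40 and -40 mm; at x +22, y 0 a round raised hollow holds the egg (rim 44 mm outside, 36 inside, top 19 mm above the origin)
- mat: orange ribbed silicone drying mat, fixed, 150 mm (x) by 190 mm (y), 3 mm thick; its top is clear. Origin: centre of its underside; z up
- snack_box: teal plastic snack box lying closed, 105 by 150 mm, 48 mm high; a bystander. Origin: centre of its underside
- fork: bamboo fork lying flat, 165 mm long along its x, 26 mm wide, 6 mm thick; a bystander. Origin: on its underside, near the middle
- mug: white mug, 80 mm diameter, 90 mm tall, a handle at its +y; a bystander. Origin: centre of its underside
Not all that is in view belongs to the job. Several things look just like the mat: the one meant starts farthest to the robot's right.

How it is judged (in metres and radians):
On the way, in this order (a step that is already met when the one before it is completed fails the run):
1. bottle and mill both stand released on the drying mat (x of bottle in the frame of mat between -0.062 and 0.062 m and y of bottle in the frame of mat between -0.082 and 0.082 m and height (world z) of each of bottle, mill below 0.009 m and angle between each of bottle, mill's own z axis and vertical below 0.1 rad and contact force between the fingers and bottle below 0.1 N and linear speed of each of bottle, mill below 0.03 m/s and x of mill in the frame of mat between -0.062 and 0.062 m and y of mill in the frame of mat between -0.082 and 0.082 m and contact force between the fingers and mill below 0.1 N), for 0.2 s.
2. the egg is seated upright in the blue egg cup and let go (horizontal distance between egg and cup_blue below 0.008 m and z of egg in the frame of cup_blue between 0.03 and 0.041 m and angle between egg's own z axis and vertical below 0.3 rad and contact force between the fingers and egg below 0.1 N and linear speed of egg below 0.03 m/s), for 0.2 s.
At the end, for the whole second after the job is handed in: The egg sits in the blue cup, blunt end down, within 8 mm of the cup's axis, at its seated height (within 5 mm) and upright within 0.3 rad; the bottle and the mill each stand upright in the caddy within 15 mm of where they stood at the start; all are released and at rest (all of step 2 and distance of each of bottle, mill from where it was at the start of the episode below 0.015 m and angle between each of bottle, mill's own z axis and vertical below 0.1 rad and contact force between the fingers and bottle below 0.1 N and linear speed of each of bottle, mill below 0.03 m/s and contact force between the fingers and mill below 0.1 N); the robot touches nothing.
It fails at once if the bottle or the mill is tipped over (angle between any of bottle, mill's own z axis and vertical above 0.6 rad).
It fails at once if the egg is dropped: it falls freely by more than about 2 cm (contact force between the fingers and egg below 0.05 N and linear speed of egg above 0.6 m/s).
It fails at once if an egg cup is shifted more than 25 mm or tipped (distance of any of cup_blue, cup_white from where it was at the start of the episode above 0.025 m or angle between any of cup_blue, cup_white's own z axis and vertical above 0.4 rad).
It fails at once if the snack box, fork or mug is shifted more than 25 mm or tipped (distance of any of snack_box, fork, mug from where it was at the start of the episode above 0.025 m or angle between any of snack_box, fork, mug's own z axis and vertical above 0.4 rad).
It also fails if it takes over 106 s, if anything falls off the work surface, if the arm or the gripper's body presses on something with over 40 N, if the wrist force passes 120 N, or if a joint passes its speed limit or range.

## Working session

There is one attempt and no reset: what is moved stays moved. The work goes in short steps, Python scripts to look and compute and a tool call to move; the robot and the scene stay as the last step left them, time stands still between calls to the robot, and variables do not carry over. Pictures are saved under pics/ and viewed, at most 14 in all, crops included, and the job is handed in when it is done.

Besides the shell and the picture viewer there is one more tool, called after "Call:" by a JSON object that holds its "fn" and its "kwargs", one argument or row to a line. play_rows: Moves the arm, as the interface text tells. Its arguments: {"type":"object","properties":{"increments":{"type":"array"},"claw":{"type":"number"}},"required":["increments"]}

```bash
ls; mkdir -p pics
cat > h.py <<'E'
import numpy as np, cv2
from station import ctrl, vision, finder
def snap(c,f):
    im=vision.grab_frame(c); cv2.imwrite('pics/'+f,im[:,:,::-1]); return im
def cal(c):
    k=vision.calibration(c); return np.array(k['camera_matrix']),np.array(k['origin'],float),k['attitude']
def R(c):
    a=np.array(cal(c)[2],float)
    if a.shape==(3,3): return a
    from scipy.spatial.transform import Rotation as Ro
    return Ro.from_euler('xyz',a).as_matrix()
def ray(c,u,v,z):
    K,o,_=cal(c); d=R(c)@np.linalg.inv(K)@np.array([u,v,1.]); return (o+d*(z-o[2])/d[2])[:2]
def proj(c,p):
    K,o,_=cal(c); q=K@(R(c).T@(np.array(p,float)-o)); return q[:2]/q[2]
E
python3 - <<'E'
from h import *
for c in('top','side'):
    snap(c,c+'0.png'); print(c,cal(c))
    for n in ['egg','bottle','mill','cup_blue','cup_white','caddy','mat','snack_box','fork','mug']:
        print(n,[(np.round(d['box']).astype(int).tolist(),round(d['score'],2)) for d in finder.find_in(c,n)][:4])
print(ctrl.get_obs())
E
```

```text
pics
top (array([[471.82529328,   0.        , 320.6222794 ],
       [  0.        , 471.82529328, 237.43834003],
       [  0.        ,   0.        ,   1.        ]]), array([ 3.78562771e+02, -9.88118729e-02,  1.05683600e+03]), array([-2.9758598 ,  0.00837502, -1.5442723 ]))
egg [([413, 226, 432, 242], 0.63)]
bottle [([432, 243, 471, 275], 0.93)]
mill [([392, 244, 432, 276], 0.61), ([173, 212, 254, 282], 0.3)]
cup_blue [([313, 205, 339, 229], 0.77)]
cup_white [([306, 267, 328, 287], 0.59)]
caddy [([367, 202, 472, 295], 0.96)]
mat [([124, 322, 215, 396], 0.88), ([313, 112, 383, 167], 0.65), ([175, 210, 254, 282], 0.61)]
snack_box [([310, 112, 386, 165], 0.68)]
fork [([390, 246, 429, 276], 0.75), ([285, 307, 353, 327], 0.74)]
mug [([199, 123, 237, 167], 0.94)]
side (array([[457.37333161,   0.        , 321.12463631],
       [  0.        , 457.37333161, 238.34465592],
       [  0.        ,   0.        ,   1.        ]]), array([ 17.53326882, 530.30286302, 585.48778802]), array([-2.20350449, -0.00865744, -2.33896315]))
egg [([377, 184, 389, 209], 0.61), ([409, 141, 432, 216], 0.19)]
bottle [(
[... 412 characters left out ...]
ray([-1.312998  ,  0.46748611, -0.01161301,  1.60272784,  0.00598448,
        1.07136616, -0.05629375]), 'dq': array([ 6.06667844e-04,  5.13229697e-05,  1.31155711e-03, -8.47074061e-04,
        1.33248100e-03, -8.38838454e-04, -1.47244761e-04]), 'joint_efforts': array([-8.40789144e-04, -5.32228374e+01,  2.15378153e-02, -2.51627237e+01,
        1.16072272e-02,  1.36014114e-03, -4.22813571e-06]), 'ee_pos': array([192.61502751, 620.80986932, 195.38783932]), 'tool_rot': array([3.14154443e+00, 1.77162009e-05, 2.84073355e+00]), 'wrist_force': array([-0.03808247, -1.17652573, -0.07818967]), 'moment': array([0.0151545 , 0.02018055, 0.00952039]), 'grip_force': 0.0, 'gripper_width': 85.64415403774969}
```

View pics/top0.png

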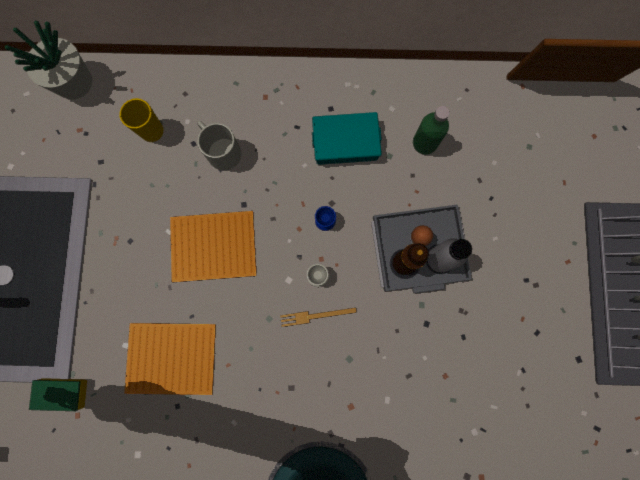

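View pics/side0.png

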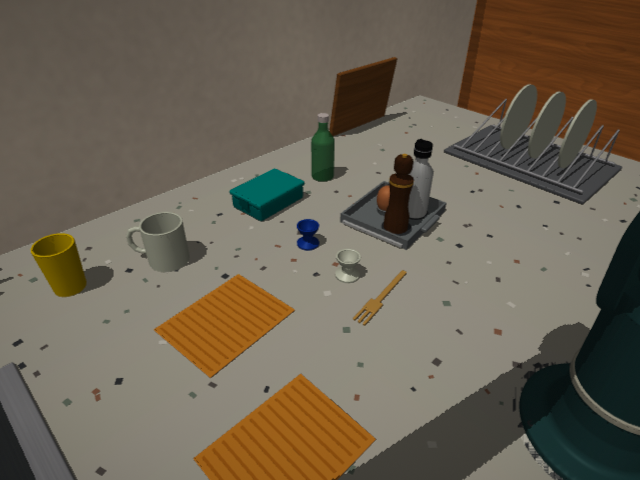

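The top view shows the caddy at about (422,248), with the mill head at (419,253) and the bottle lid at (460,250). The egg is at (422,235), the blue cup at (325,217) and the white cup at (318,274). The mat meant is the one at (213,247), since it lies further right than the one at (170,359). I'll zoom in for accurate pixels.

Run:
```python
from h import *
t=cv2.imread('pics/top0.png'); s=cv2.imread('pics/side0.png')
a=cv2.resize(t[195:305,295:485],None,fx=4,fy=4,interpolation=cv2.INTER_CUBIC)
b=cv2.resize(s[130:290,285:455],None,fx=3.5,fy=3.5,interpolation=cv2.INTER_CUBIC)
cv2.imwrite('pics/ca.png',a); cv2.imwrite('pics/cb.png',b)
hsv=cv2.cvtColor(t,cv2.COLOR_BGR2HSV)
m=cv2.inRange(hsv,(8,150,120),(25,255,255)); cs,_=cv2.findContours(m,0,2)
for c in sorted(cs,key=cv2.contourArea)[-2:]:
    q=cv2.boxPoints(cv2.minAreaRect(c)); w=np.array([ray('top',*p,3) for p in q]); print('mat',w.round().tolist(),w.mean(0))
for c in ('top','side'):
    hs=cv2.cvtColor(t if c=='top' else s,cv2.COLOR_BGR2HSV)
    m=cv2.inRange(hs,(112,120,40),(130,255,255)); cs,_=cv2.findContours(m,0,2); k=max(cs,key=cv2.contourArea); print('blue',c,cv2.boundingRect(k),cv2.minEnclosingCircle(k))
```

```text
mat [[593.0, 366.0], [613.0, 172.0], [465.0, 154.0], [446.0, 343.0]] [529.42383165 258.59370525]
mat [[209.0, 427.0], [360.0, 433.0], [355.0, 241.0], [205.0, 239.0]] [282.1419468  335.06295982]
blue top (315, 206, 21, 24) ((325.0, 217.7608642578125), 11.929807662963867)
blue side (297, 219, 22, 31) ((307.30255126953125, 234.05413818359375), 15.470806121826172)
```

View pics/ca.png

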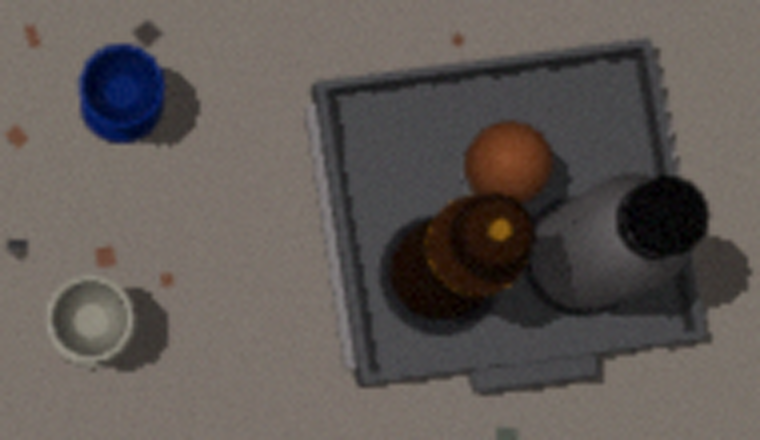

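View pics/cb.png

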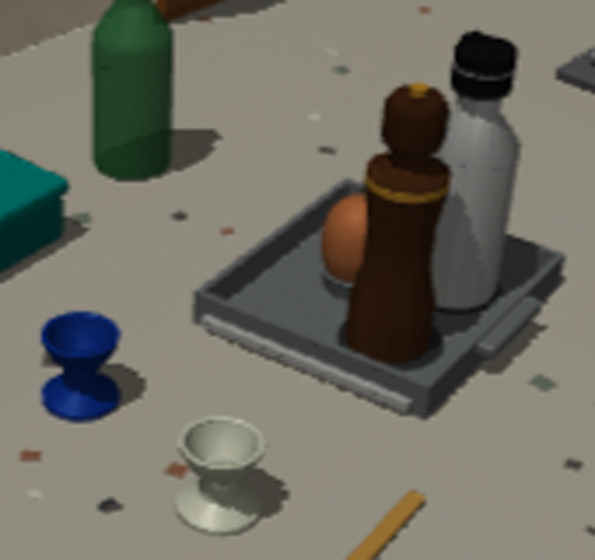

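Run:
```python
from h import *
def tri(a,b):
    A=[];B=[]
    for c,(u,v) in(('top',a),('side',b)):
        K,o,_=cal(c); d=R(c)@np.linalg.inv(K)@np.array([u,v,1.]); d/=np.linalg.norm(d); P=np.eye(3)-np.outer(d,d); A.append(P);B.append(P@o)
    return np.linalg.lstsq(np.vstack(A),np.hstack(B),rcond=None)[0].round(1)
T={'bottle':((460.7,248.7),(424.1,142.9),177),'mill':((420,252.5),(404.7,155.7),180),'blue':((326,216),(307.9,224),48),'white':((295+91/4,195+320/4),(285+222/3.5,130+446/3.5),48),'egg':((422,235.3),None,37)}
for n,(a,b,z) in T.items():
    print(n,ray('top',*a,z).round(1), b and ray('side',*b,z).round(1), b and tri(a,b))
c=np.array([ray('top',295+x/4,195+y/4,24) for x,y in((313,87),(650,42),(710,338),(363,385))])
print(c.round(1),c.mean(0)); 
m=c.mean(0); ex=(c[0]+c[1]-c[2]-c[3]); yaw=np.arctan2(ex[1],ex[0]); ey=c[0]+c[3]-c[1]-c[2]; y2=np.arctan2(ey[1],ey[0])-np.pi/2
print(yaw,y2); yaw=(yaw+y2)/2
Rz=np.array([[np.cos(yaw),-np.sin(yaw)],[np.sin(yaw),np.cos(yaw)]])
for p in((-30,40),(-30,-40),(22,0)): print(p,(m+Rz@p).round(1))
f=[ray('top',u,v,3).round() for u,v in((282,320),(356,309))];print('fork',f)
print('box',[ray('top',u,v,48).round() for u,v in((312,118),(378,112),(381,158),(316,164))])
print('mug',ray('top',217,140,90))
```

```text
bottle [ 510.7 -252.5] [ 512.  -256.1] [ 510.  -252.1  178.9]
mill [ 501.1 -175.5] [ 499.  -171.7] [ 501.6 -175.9  177.7]
blue [594.8   2.3] [596.5   2.6] [595.2   2.8  48.6]
white [465.4  16.8] [462.5  22.5] [466.3  17.2  42.8]
egg [ 559.2 -208.8] None None
[[ 600.8 -103.2]
 [ 631.2 -291.4]
 [ 466.4 -320.5]
 [ 435.9 -131.7]] [ 533.59639799 -211.67125818]
0.17301184010591936 0.15994974926303307
(-30, 40) [ 497.4 -177.2]
(-30, -40) [ 510.6 -256.1]
(22, 0) [ 555.3 -208. ]
fork [array([368.,  94.]), array([396., -69.])]
box [array([821.,  40.]), array([ 838., -110.]), array([ 730., -117.]), array([712.,  28.])]
mug [747.34254658 241.30033159]
```

Mill is at about (500,-175.5), bottle (511,-254), egg (557,-208.5), blue cup (595,2.5). The mat centre is (529,259) with yaw about 0.12. I'll write a planner that converts world targets into tool-frame rows.

```bash
cat > plan.py <<'E'
import sys
from h import *
# plan.py x y z n [yaw] ; prints n tool-frame rows from the measured pose (ramped)
def plan(p,t,y,n,yaw):
    dy=((yaw-y+np.pi)%(2*np.pi)-np.pi)/n; rows=[]
    for i in range(n):
        d=(np.array(t,float)-p)/n; c,s=np.cos(y),np.sin(y)
        rows.append([[round(float(v),4) for v in((c*d[0]+s*d[1])/1000,(s*d[0]-c*d[1])/1000,-d[2]/1000)],round(float(-dy),4)])
        y+=dy
    return rows
if __name__=='__main__':
    o=ctrl.get_obs(); p=o['ee_pos']; y=o['tool_rot'][2]; print(o['time'],p.round(1),np.round(o['tool_rot'],3),'jaw',round(o['gripper_width'],1))
    for a in sys.argv[1:]:
        v=[float(x) for x in a.split(',')]; yaw=v[4] if len(v)>4 else y
        n=int(v[3]); r=plan(p,v[:3],y,n,yaw)
        if len(v)>4:
            for q in r: print(q)
        else: print(n,'x',r[0])
        # each step is p-independent
        p=np.array(v[:3]); y=yaw
E
sed -i 's/d=(np.array(t,float)-p)\/n/d=(np.array(t,float)-np.array(p))\/n/' plan.py
python3 plan.py 450,400,260,8,1.737 500,-175.5,260,14 500,-175.5,138,5
```

```text
1.1 [192.6 620.8 195.4] [3.142 0.    2.841] jaw 85.6
[[-0.0389, -0.0168, -0.0081], 0.138]
[[-0.0409, -0.0113, -0.0081], 0.138]
[[-0.042, -0.0056, -0.0081], 0.138]
[[-0.0424, 0.0002, -0.0081], 0.138]
[[-0.042, 0.0061, -0.0081], 0.138]
[[-0.0407, 0.0118, -0.0081], 0.138]
[[-0.0387, 0.0173, -0.0081], 0.138]
[[-0.036, 0.0224, -0.0081], 0.138]
14 x [[-0.0411, -0.0033, -0.0], -0.0]
5 x [[0.0, 0.0, 0.0244], -0.0]
```

Call:
{"fn": "play_rows", "kwargs": {
  "increments": [
    [[-0.039, -0.017, -0.008], 0.138],
    [[-0.041, -0.011, -0.008], 0.138],
    [[-0.042, -0.006, -0.008], 0.138],
    [[-0.042, 0, -0.008], 0.138],
    [[-0.042, 0.006, -0.008], 0.138],
    [[-0.041, 0.012, -0.008], 0.138],
    [[-0.039, 0.017, -0.008], 0.138],
    [[-0.036, 0.022, -0.008], 0.138]
  ],
  "claw": -1
}}

```text
time: 1.9
ee_pos: [450.6, 397.7, 260.0]
tool_rot: [3.141, -0.0, 1.731]
wrist_force: [-0.1, 0.1, 1.1]
gripper_width: 85.1
grip_force: 0.0
```

Call:
{"fn": "play_rows", "kwargs": {
  "increments": [
    [[-0.041, -0.003, 0], 0],
    [[-0.041, -0.003, 0], 0],
    [[-0.041, -0.003, 0], 0],
    [[-0.041, -0.003, 0], 0],
    [[-0.041, -0.003, 0], 0],
    [[-0.041, -0.003, 0], 0],
    [[-0.041, -0.003, 0], 0],
    [[-0.041, -0.003, 0], 0]
  ]
}}

```text
time: 2.7
ee_pos: [479.8, 70.0, 259.7]
tool_rot: [3.141, -0.001, 1.737]
wrist_force: [1.0, 0.5, -1.0]
gripper_width: 85.2
grip_force: 0.0
```

Call:
{"fn": "play_rows", "kwargs": {
  "increments": [
    [[-0.041, -0.003, 0], 0],
    [[-0.041, -0.003, 0], 0],
    [[-0.041, -0.003, 0], 0],
    [[-0.041, -0.003, 0], 0],
    [[-0.041, -0.003, 0], 0],
    [[0, 0, 0], 0],
    [[0, 0, 0], 0]
  ]
}}

```text
time: 3.4
ee_pos: [498.8, -133.8, 259.4]
tool_rot: [3.142, -0.0, 1.734]
wrist_force: [-0.1, 1.0, -0.4]
gripper_width: 85.4
grip_force: 0.0
```

```bash
python3 plan.py 500,-175.5,260,4 500,-175.5,138,5
```

```text
3.4 [ 498.8 -133.8  259.4] [ 3.142 -0.     1.734] jaw 85.4
4 x [[-0.0103, -0.0014, -0.0002], -0.0]
5 x [[0.0, 0.0, 0.0244], -0.0]
```

Call:
{"fn": "play_rows", "kwargs": {
  "increments": [
    [[-0.014, -0.002, 0], 0],
    [[-0.014, -0.002, 0], 0],
    [[-0.014, -0.002, 0], 0],
    [[0, 0, 0.02], 0],
    [[0, 0, 0.03], 0],
    [[0, 0, 0.03], 0],
    [[0, 0, 0.03], 0],
    [[0, 0, 0.011], 0]
  ]
}}

```text
time: 4.2
ee_pos: [498.5, -172.9, 135.8]
tool_rot: [-3.137, -0.002, 1.74]
wrist_force: [0.2, 0.6, 0.0]
gripper_width: 85.8
grip_force: 0.0
```

Call:
{"fn": "play_rows", "kwargs": {
  "increments": [
    [[0, 0, 0], 0],
    [[0, 0, 0], 0]
  ]
}}

```text
time: 4.4
ee_pos: [500.9, -175.2, 139.4]
tool_rot: [3.14, 0.0, 1.738]
wrist_force: [0.1, -0.2, -0.3]
gripper_width: 85.5
grip_force: 0.0
```

Run:
```python
from h import *
t=snap('top','t1.png'); s=snap('side','s1.png')
a=cv2.resize(t[195:305,360:490],None,fx=4,fy=4,interpolation=cv2.INTER_CUBIC)
b=cv2.resize(s[90:260,330:450],None,fx=2.6,fy=2.6,interpolation=cv2.INTER_CUBIC)
h=max(a.shape[0],b.shape[0]); f=lambda i:np.vstack([i,np.zeros((h-i.shape[0],i.shape[1],3),np.uint8)])
a=f(a);b=f(b);x=np.hstack([a,b])[:,:800]; cv2.imwrite('pics/c1.png',x[:,:,::-1])
```

```text
(no output)
```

View pics/c1.png

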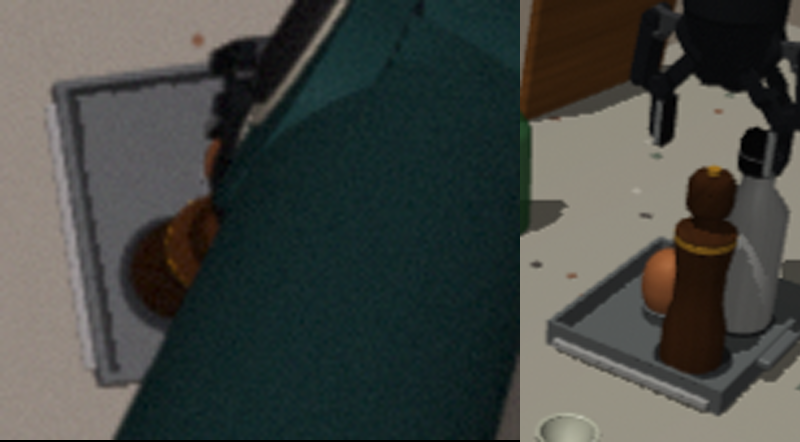

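Run:
```python
from h import *
o=ctrl.get_obs(); p=o['ee_pos']; print(p)
ty=np.array([.986,.165,0]); 
for s in(1,-1):
  for dz in (0,13,55): q=p+ty*45*s+[0,0,dz]; print(s,dz,proj('top',q).round(),proj('side',q).round())
print(proj('side',[500,-175.5,180]),proj('side',[500,-175.5,5]),proj('side',[511,-254,177]))
```

```text
[ 501.19270054 -175.57966158  139.89115291]
1 0 [412. 233.] [384. 166.]
1 13 [413. 232.] [384. 161.]
1 55 [417. 228.] [386. 142.]
-1 0 [420. 278.] [423. 179.]
-1 13 [421. 277.] [424. 173.]
-1 55 [426. 276.] [427. 154.]
[405.44409576 154.96143522] [396.20531578 226.74007484] [423.92501464 143.33256094]
```

View pics/s1.png

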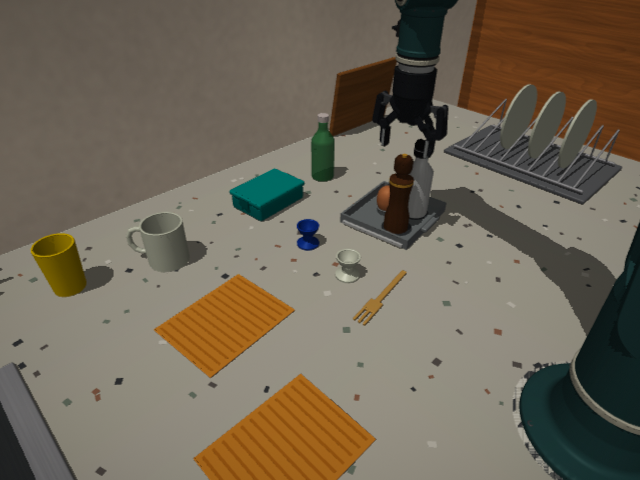

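The fingertips appear at (384,144) and (428,157) in the side view, about 35–40 mm higher than the state says. I'll check whether the picture was stale.

Run:
```python
from h import *
a=cv2.imread('pics/s1.png')[:,:,::-1]; b=snap('side','s2.png')
d=cv2.absdiff(a.copy(),b).max(2)[90:180,360:460]; print((d>40).sum())
o=ctrl.get_obs(); print(o['time'],o['ee_pos'],o['q'],o['tool_rot'])
cv2.imwrite('pics/s2c.png',cv2.resize(b[60:260,330:460],None,fx=3,fy=3,interpolation=cv2.INTER_CUBIC)[:,:,::-1])
```

```text
3
4.55 [ 501.0669639  -175.61789379  139.81593263] [-0.24579964  0.37565962  0.64186498  1.98021459 -0.29158878  0.87403822
  0.71770462] [3.13892447e+00 5.81621570e-04 1.73702258e+00]
```

View pics/s2c.png

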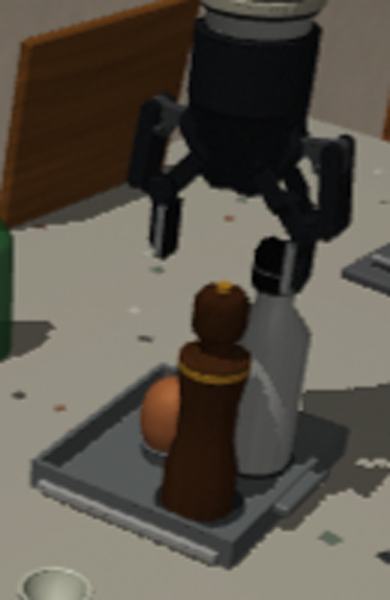

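The picture was live, and the xy agrees in both views, so the true finger height really is about 40 mm above the reported z. I'll measure that offset by touching bare counter near (520,-45) with the fingers shut.

Call:
{"fn": "play_rows", "kwargs": {
  "increments": [
    [[0, 0, -0.03], 0],
    [[0, 0, -0.04], 0],
    [[0, 0, -0.02], 0],
    [[0.04, 0, 0], 0],
    [[0.045, 0, 0], 0],
    [[0.045, 0, 0], 0],
    [[0, 0, 0], 0],
    [[0, 0, 0], 0]
  ]
}}

```text
time: 5.35
ee_pos: [478.9, -46.5, 229.4]
tool_rot: [3.139, -0.0, 1.739]
wrist_force: [1.2, -0.7, -0.3]
gripper_width: 85.2
grip_force: 0.0
```

Call:
{"fn": "play_rows", "kwargs": {
  "increments": [
    [[0, 0, 0.03], 0],
    [[0, 0, 0.04], 0],
    [[0, 0, 0.04], 0],
    [[0, 0, 0.03], 0],
    [[0, 0, 0.02], 0],
    [[0, 0, 0], 0],
    [[0, 0, 0], 0],
    [[0, 0, 0], 0]
  ],
  "claw": 1
}}

```text
time: 6.15
ee_pos: [479.8, -48.1, 69.8]
tool_rot: [3.139, 0.0, 1.736]
wrist_force: [0.2, 0.1, 1.0]
gripper_width: 0.3
grip_force: 0.0
```

Run:
```python
from h import *
b=snap('side','s3.png')
o=ctrl.get_obs(); p=o['ee_pos']; print(o['time'],p,o['gripper_width'],o['wrist_force'],proj('side',p),proj('side',p+[0,0,40]))
cv2.imwrite('pics/s3c.png',cv2.resize(b[100:300,270:440],None,fx=3,fy=3,interpolation=cv2.INTER_CUBIC)[:,:,::-1])
```

```text
6.2 [479.77845041 -47.83015104  69.81448907] 0.06345916958301707 [-0.06140434  0.60082803  1.13377893] [367.06437375 229.36513086] [368.48917477 212.23801036]
```

View pics/s3c.png

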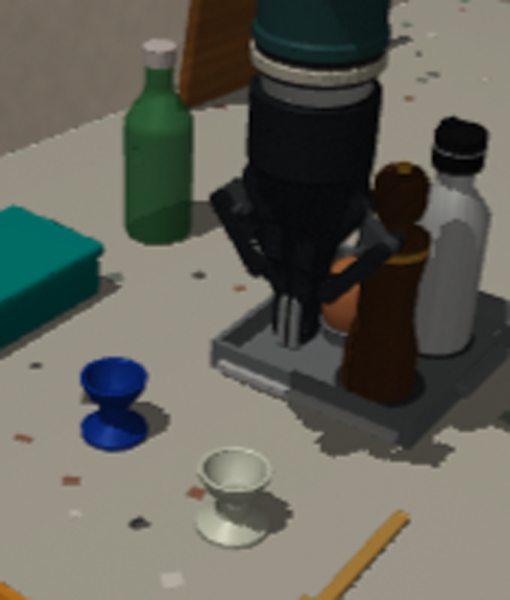

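The shut tips show at (368,215), but they should be at row 229, so they are about 34 mm above the reported height. I'll continue down to contact.

Call:
{"fn": "play_rows", "kwargs": {
  "increments": [
    [[0, 0, 0.02], 0],
    [[0, 0, 0.03], 0],
    [[0, 0, 0.02], 0],
    [[0, 0, 0.01], 0],
    [[0, 0, 0], 0],
    [[0, 0, 0], 0]
  ]
}}

```text
time: 6.8
ee_pos: [479.4, -47.5, -10.7]
tool_rot: [3.14, 0.0, 1.737]
wrist_force: [0.1, -0.3, 0.1]
gripper_width: -0.4
grip_force: 0.0
```

Call:
{"fn": "play_rows", "kwargs": {
  "increments": [
    [[0, 0, 0.003], 0],
    [[0, 0, 0.003], 0],
    [[0, 0, 0.003], 0],
    [[0, 0, 0], 0]
  ]
}}

```text
time: 7.2
ee_pos: [478.4, -47.2, -20.8]
tool_rot: [-3.141, -0.0, 1.737]
wrist_force: [0.6, -0.2, -0.1]
gripper_width: -0.2
grip_force: 0.0
```

Call:
{"fn": "play_rows", "kwargs": {
  "increments": [
    [[0, 0, 0.003], 0],
    [[0, 0, 0.003], 0],
    [[0, 0, 0], 0]
  ]
}}

```text
time: 7.5
ee_pos: [478.2, -47.3, -27.0]
tool_rot: [-3.141, -0.0, 1.737]
wrist_force: [0.2, 0.2, -0.1]
gripper_width: 0.3
grip_force: 0.0
```

Call:
{"fn": "play_rows", "kwargs": {
  "increments": [
    [[0, 0, 0.003], 0],
    [[0, 0, 0.002], 0],
    [[0, 0, 0], 0]
  ]
}}

```text
time: 7.8
ee_pos: [478.3, -47.3, -31.9]
tool_rot: [-3.141, -0.0, 1.737]
wrist_force: [-0.6, 0.4, -1.1]
gripper_width: 0.0
grip_force: 0.0
```

Call:
{"fn": "play_rows", "kwargs": {
  "increments": [
    [[0, 0, 0.002], 0],
    [[0, 0, 0], 0]
  ]
}}

```text
time: 8.0
ee_pos: [478.4, -47.3, -33.8]
tool_rot: [-3.141, -0.0, 1.737]
wrist_force: [-0.1, 0.3, -0.1]
gripper_width: 0.3
grip_force: 0.0
```

Call:
{"fn": "play_rows", "kwargs": {
  "increments": [
    [[0, 0, 0.002], 0],
    [[0, 0, 0], 0]
  ]
}}

```text
time: 8.2
ee_pos: [478.5, -47.3, -35.7]
tool_rot: [3.142, 0.0, 1.737]
wrist_force: [0.7, -0.6, -0.6]
gripper_width: -0.3
grip_force: 0.0
```

Call:
{"fn": "play_rows", "kwargs": {
  "increments": [
    [[0, 0, 0.002], 0],
    [[0, 0, 0], 0]
  ]
}}

```text
time: 8.4
ee_pos: [478.7, -47.2, -35.9]
tool_rot: [3.141, -0.002, 1.736]
wrist_force: [-5.6, 1.0, 24.6]
gripper_width: 0.2
grip_force: 12.1
```

Call:
{"fn": "play_rows", "kwargs": {
  "increments": [
    [[0, 0, 0.002], 0],
    [[0, 0, 0], 0]
  ]
}}

```text
time: 8.6
ee_pos: [478.7, -47.2, -36.1]
tool_rot: [3.14, -0.004, 1.736]
wrist_force: [-11.9, 0.9, 50.4]
gripper_width: -0.2
grip_force: 24.9
```

Call:
{"fn": "play_rows", "kwargs": {
  "increments": [
    [[0, 0, 0.002], 0],
    [[0, 0, 0], 0]
  ]
}}

```text
time: 8.8
ee_pos: [478.8, -47.0, -36.2]
tool_rot: [3.14, -0.005, 1.735]
wrist_force: [-19.0, 1.3, 75.2]
gripper_width: -0.2
grip_force: 37.7
```

Contact came at reported z ≈ −35.8, so real z = reported + 36. I'll lift, go back to the mill and work with that offset.

Call:
{"fn": "play_rows", "kwargs": {
  "increments": [
    [[0, 0, -0.02], 0],
    [[0, 0, -0.04], 0],
    [[0, 0, -0.05], 0],
    [[0, 0, -0.05], 0],
    [[0, 0, -0.04], 0],
    [[0, 0, -0.03], 0],
    [[0, 0, 0], 0],
    [[0, 0, 0], 0]
  ],
  "claw": -1
}}

```text
time: 9.6
ee_pos: [478.5, -47.0, 188.7]
tool_rot: [3.14, -0.001, 1.737]
wrist_force: [-0.7, -0.1, -0.2]
gripper_width: 85.3
grip_force: 0.0
```

```bash
python3 plan.py 500,-175.5,188,3 500,-175.5,102,4
```

```text
9.6 [478.5 -47.  188.7] [ 3.140e+00 -1.000e-03  1.737e+00] jaw 85.3
3 x [[-0.0434, -0.0, 0.0002], -0.0]
4 x [[0.0, 0.0, 0.0215], -0.0]
```

Call:
{"fn": "play_rows", "kwargs": {
  "increments": [
    [[-0.03, 0, 0], 0],
    [[-0.04, 0, 0], 0],
    [[-0.04, 0, 0], 0],
    [[-0.02, 0, 0], 0],
    [[0, 0, 0], 0],
    [[0, 0, 0], 0]
  ]
}}

```text
time: 10.2
ee_pos: [498.8, -175.1, 186.7]
tool_rot: [-3.138, -0.001, 1.736]
wrist_force: [0.2, 0.4, -0.9]
gripper_width: 85.4
grip_force: 0.0
```

Call:
{"fn": "play_rows", "kwargs": {
  "increments": [
    [[0, 0, 0.02], 0],
    [[0, 0, 0.025], 0],
    [[0, 0, 0.025], 0],
    [[0, 0, 0.016], 0],
    [[0, 0, 0], 0],
    [[0, 0, 0], 0]
  ]
}}

```text
time: 10.8
ee_pos: [499.8, -174.4, 102.2]
tool_rot: [-3.141, -0.001, 1.738]
wrist_force: [0.9, -0.7, 0.5]
gripper_width: 85.5
grip_force: 0.0
```

Run:
```python
from h import *
b=snap('side','s4.png')
o=ctrl.get_obs(); print(o['time'],o['ee_pos'],o['wrist_force'])
cv2.imwrite('pics/s4c.png',cv2.resize(b[90:260,340:460],None,fx=3.5,fy=3.5,interpolation=cv2.INTER_CUBIC)[:,:,::-1])
```

```text
10.85 [ 500.35277255 -174.80256601  102.8378678 ] [ 0.29807935  0.18263856 -0.28135668]
```

View pics/s4c.png

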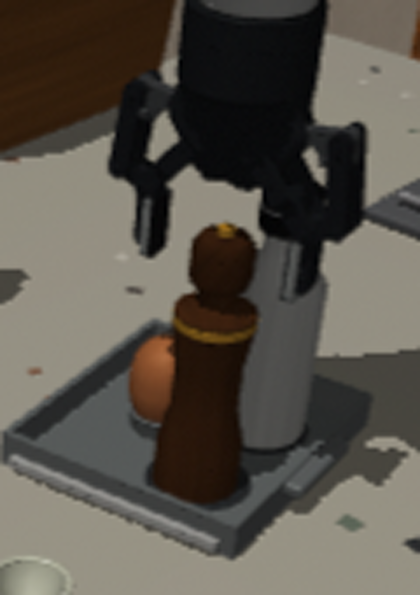

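The tips at (382,161) and (425,174) now straddle the mill head where predicted. Closing.

Call:
{"fn": "play_rows", "kwargs": {
  "increments": [
    [[0, 0, 0], 0],
    [[0, 0, 0], 0],
    [[0, 0, 0], 0],
    [[0, 0, 0], 0],
    [[0, 0, 0], 0],
    [[0, 0, 0], 0],
    [[0, 0, 0], 0]
  ],
  "claw": 1
}}

```text
time: 11.55
ee_pos: [500.6, -175.6, 103.1]
tool_rot: [3.14, 0.0, 1.737]
wrist_force: [0.1, 1.4, 5.3]
gripper_width: 36.5
grip_force: 60.0
```

Call:
{"fn": "play_rows", "kwargs": {
  "increments": [
    [[0, 0, -0.01], 0],
    [[0, 0, -0.02], 0],
    [[0, 0, -0.025], 0],
    [[0, 0, -0.025], 0],
    [[0, 0, -0.02], 0],
    [[0, 0, 0], 0],
    [[0, 0, 0], 0]
  ]
}}

```text
time: 12.25
ee_pos: [499.6, -175.2, 202.0]
tool_rot: [-3.141, -0.001, 1.737]
wrist_force: [-0.3, 0.8, -1.4]
gripper_width: 36.2
grip_force: 60.5
```

```bash
python3 plan.py 524,303,202,14 524,303,102,5
python3 - <<'E'
from h import *
b=snap('side','s5.png')
cv2.imwrite('pics/s5c.png',cv2.resize(b[70:260,330:460],None,fx=3,fy=3,interpolation=cv2.INTER_CUBIC)[:,:,::-1])
E
```

```text
12.25 [ 499.6 -175.2  202. ] [-3.141e+00 -1.000e-03  1.737e+00] jaw 36.2
14 x [[0.0334, 0.0074, 0.0], -0.0]
5 x [[0.0, 0.0, 0.02], -0.0]
```

View pics/s5c.png

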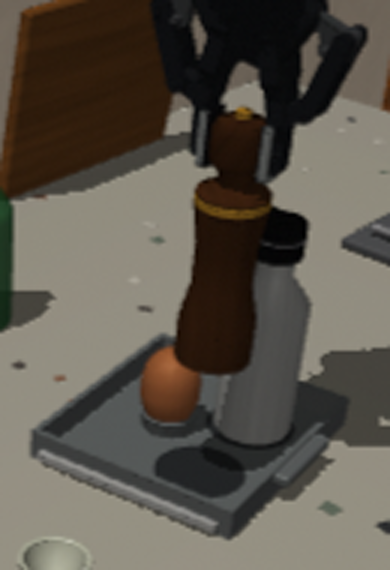

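The mill is gripped and hanging upright, with its base clear of the egg. Carrying it to the far half of the mat.

Call:
{"fn": "play_rows", "kwargs": {
  "increments": [
    [[0.015, 0.004, 0], 0],
    [[0.03, 0.006, 0], 0],
    [[0.04, 0.009, 0], 0],
    [[0.04, 0.009, 0], 0],
    [[0.04, 0.009, 0], 0],
    [[0.04, 0.009, 0], 0],
    [[0.04, 0.009, 0], 0],
    [[0.04, 0.009, 0], 0]
  ]
}}

```text
time: 13.1
ee_pos: [514.8, 117.5, 200.8]
tool_rot: [-3.139, 0.001, 1.737]
wrist_force: [0.9, 0.1, -1.7]
gripper_width: 36.7
grip_force: 60.5
```

Call:
{"fn": "play_rows", "kwargs": {
  "increments": [
    [[0.04, 0.009, 0], 0],
    [[0.04, 0.009, 0], 0],
    [[0.04, 0.009, 0], 0],
    [[0.03, 0.007, 0], 0],
    [[0.02, 0.005, 0], 0],
    [[0.01, 0.002, 0], 0],
    [[0, 0, 0], 0],
    [[0, 0, 0], 0]
  ]
}}

```text
time: 13.9
ee_pos: [527.0, 298.3, 202.1]
tool_rot: [-3.141, 0.001, 1.734]
wrist_force: [-0.5, -0.3, -2.6]
gripper_width: 36.4
grip_force: 60.5
```

```bash
python3 plan.py 524,303,202,1 524,303,102,1
```

```text
13.9 [527.  298.3 202.1] [-3.141e+00  1.000e-03  1.734e+00] jaw 36.4
1 x [[0.0052, -0.0022, 0.0001], -0.0]
1 x [[0.0, 0.0, 0.1], -0.0]
```

Call:
{"fn": "play_rows", "kwargs": {
  "increments": [
    [[0, 0, 0.02], 0],
    [[0, 0, 0.03], 0],
    [[0, 0, 0.025], 0],
    [[0, 0, 0.015], 0],
    [[0, 0, 0.006], 0],
    [[0, 0, 0.003], 0],
    [[0, 0, 0], 0],
    [[0, 0, 0], 0]
  ]
}}

```text
time: 14.7
ee_pos: [527.5, 300.7, 104.5]
tool_rot: [3.14, -0.001, 1.737]
wrist_force: [0.0, -0.1, -1.6]
gripper_width: 36.3
grip_force: 60.5
```

Call:
{"fn": "play_rows", "kwargs": {
  "increments": [
    [[0, 0, 0.001], 0],
    [[0, 0, 0.001], 0],
    [[0, 0, 0], 0]
  ]
}}

```text
time: 15.0
ee_pos: [526.7, 300.6, 101.6]
tool_rot: [3.141, -0.0, 1.737]
wrist_force: [0.7, 0.3, -1.4]
gripper_width: 36.4
grip_force: 60.5
```

Call:
{"fn": "play_rows", "kwargs": {
  "increments": [
    [[0, 0, 0.001], 0],
    [[0, 0, 0], 0]
  ]
}}

```text
time: 15.2
ee_pos: [527.1, 300.7, 101.1]
tool_rot: [3.141, -0.001, 1.737]
wrist_force: [-1.1, 0.1, 2.8]
gripper_width: 36.5
grip_force: 61.0
```

Call:
{"fn": "play_rows", "kwargs": {
  "increments": [
    [[0, 0, 0.001], 0],
    [[0, 0, 0], 0]
  ]
}}

```text
time: 15.4
ee_pos: [527.3, 300.8, 101.0]
tool_rot: [3.141, -0.001, 1.737]
wrist_force: [-2.1, -1.4, 10.8]
gripper_width: 36.6
grip_force: 61.7
```

Contact came at reported z 101, as predicted. Releasing.

Call:
{"fn": "play_rows", "kwargs": {
  "increments": [
    [[0, 0, 0], 0],
    [[0, 0, 0], 0],
    [[0, 0, 0], 0],
    [[0, 0, 0], 0],
    [[0, 0, 0], 0],
    [[0, 0, 0], 0]
  ],
  "claw": -1
}}

```text
time: 16.0
ee_pos: [526.8, 300.4, 99.3]
tool_rot: [3.142, 0.0, 1.737]
wrist_force: [0.4, 0.4, -0.3]
gripper_width: 85.3
grip_force: 0.0
```

Call:
{"fn": "play_rows", "kwargs": {
  "increments": [
    [[0, 0, -0.02], 0],
    [[0, 0, -0.04], 0],
    [[0, 0, -0.035], 0],
    [[0, 0, -0.02], 0],
    [[0, 0, 0], 0],
    [[0, 0, 0], 0]
  ]
}}

```text
time: 16.6
ee_pos: [526.5, 300.5, 214.2]
tool_rot: [-3.142, -0.0, 1.737]
wrist_force: [0.6, 0.3, -0.8]
gripper_width: 85.4
grip_force: 0.0
```

```bash
python3 plan.py 511,-254,212,13 511,-254,106,5
python3 - <<'E'
from h import *
snap('side','s6.png')
for n in ('mill','bottle'): print(n,[(np.round(d['box']).astype(int).tolist(),round(d['score'],2)) for d in finder.find_in('side',n)][:2])
print(proj('side',[527,300.7,178]),proj('side',[527,300.7,3]))
E
```

```text
16.6 [526.5 300.5 214.2] [-3.142 -0.     1.737] jaw 85.4
13 x [[-0.0419, -0.0082, 0.0002], -0.0]
5 x [[0.0, 0.0, 0.0212], -0.0]
mill [([174, 248, 219, 343], 0.83)]
bottle [([403, 140, 434, 218], 0.83)]
[188.63255123 249.55566108] [205.59107816 332.13129248]
```

The detector puts the mill where it should be, standing. Now the bottle.

Call:
{"fn": "play_rows", "kwargs": {
  "increments": [
    [[-0.03, -0.006, 0], 0],
    [[-0.048, -0.01, 0], 0],
    [[-0.048, -0.01, 0], 0],
    [[-0.048, -0.01, 0], 0],
    [[-0.048, -0.009, 0], 0],
    [[-0.048, -0.009, 0], 0],
    [[-0.048, -0.009, 0], 0],
    [[-0.048, -0.009, 0], 0]
  ]
}}

```text
time: 17.55
ee_pos: [515.3, -74.2, 213.6]
tool_rot: [-3.14, -0.0, 1.737]
wrist_force: [0.9, -0.1, -0.4]
gripper_width: 85.3
grip_force: 0.0
```

Call:
{"fn": "play_rows", "kwargs": {
  "increments": [
    [[-0.048, -0.009, 0], 0],
    [[-0.048, -0.009, 0], 0],
    [[-0.048, -0.009, 0], 0],
    [[-0.035, -0.007, 0], 0],
    [[0, 0, 0], 0],
    [[0, 0, 0], 0]
  ]
}}

```text
time: 18.15
ee_pos: [511.3, -255.0, 213.2]
tool_rot: [-3.14, -0.001, 1.735]
wrist_force: [-0.7, 1.0, 0.2]
gripper_width: 85.5
grip_force: 0.0
```

```bash
python3 plan.py 511,-254,212,1 511,-254,106,1
```

```text
18.15 [ 511.3 -255.   213.2] [-3.140e+00 -1.000e-03  1.735e+00] jaw 85.5
1 x [[0.0011, -0.0002, 0.0012], -0.0]
1 x [[0.0, 0.0, 0.106], -0.0]
```

Call:
{"fn": "play_rows", "kwargs": {
  "increments": [
    [[0.001, 0, 0.02], 0],
    [[0, 0, 0.03], 0],
    [[0, 0, 0.03], 0],
    [[0, 0, 0.02], 0],
    [[0, 0, 0.007], 0],
    [[0, 0, 0], 0],
    [[0, 0, 0], 0]
  ]
}}

```text
time: 18.85
ee_pos: [512.8, -253.2, 108.2]
tool_rot: [3.141, 0.0, 1.738]
wrist_force: [0.3, -1.3, 0.3]
gripper_width: 85.1
grip_force: 0.0
```

Call:
{"fn": "play_rows", "kwargs": {
  "increments": [
    [[0, 0, 0], 0],
    [[0, 0, 0], 0],
    [[0, 0, 0], 0],
    [[0, 0, 0], 0],
    [[0, 0, 0], 0],
    [[0, 0, 0], 0],
    [[0, 0, 0], 0]
  ],
  "claw": 1
}}

```text
time: 19.55
ee_pos: [512.3, -254.0, 108.2]
tool_rot: [3.141, 0.0, 1.736]
wrist_force: [-0.9, 0.5, 6.1]
gripper_width: 36.9
grip_force: 59.6
```

Call:
{"fn": "play_rows", "kwargs": {
  "increments": [
    [[0, 0, -0.01], 0],
    [[0, 0, -0.02], 0],
    [[0, 0, -0.025], 0],
    [[0, 0, -0.025], 0],
    [[0, 0, -0.02], 0],
    [[0, 0, 0], 0],
    [[0, 0, 0], 0]
  ]
}}

```text
time: 20.25
ee_pos: [511.8, -253.2, 207.0]
tool_rot: [3.142, -0.001, 1.737]
wrist_force: [0.0, 0.6, -1.7]
gripper_width: 36.7
grip_force: 60.6
```

```bash
python3 plan.py 534,215,202,13 534,215,102,5
python3 - <<'E'
from h import *
b=snap('side','s7.png')
cv2.imwrite('pics/s7c.png',cv2.resize(b[60:260,330:460],None,fx=3,fy=3,interpolation=cv2.INTER_CUBIC)[:,:,::-1])
E
```

```text
20.25 [ 511.8 -253.2  207. ] [ 3.142e+00 -1.000e-03  1.737e+00] jaw 36.7
13 x [[0.0352, 0.0076, 0.0004], -0.0]
5 x [[0.0, 0.0, 0.02], -0.0]
```

View pics/s7c.png

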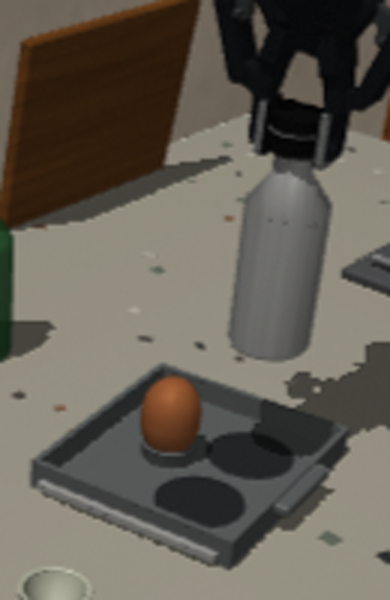

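The bottle is held upright, and both pads and the egg are now visible. Moving the bottle to the near half of the mat.

Call:
{"fn": "play_rows", "kwargs": {
  "increments": [
    [[0.015, 0.003, 0], 0],
    [[0.03, 0.006, 0], 0],
    [[0.04, 0.009, 0], 0],
    [[0.04, 0.009, 0], 0],
    [[0.04, 0.009, 0], 0],
    [[0.04, 0.009, 0], 0],
    [[0.04, 0.009, 0], 0],
    [[0.04, 0.009, 0], 0]
  ]
}}

```text
time: 21.1
ee_pos: [525.9, 39.5, 206.0]
tool_rot: [-3.139, 0.0, 1.737]
wrist_force: [0.6, 0.1, -1.1]
gripper_width: 36.3
grip_force: 60.5
```

Call:
{"fn": "play_rows", "kwargs": {
  "increments": [
    [[0.04, 0.009, 0], 0],
    [[0.04, 0.009, 0], 0],
    [[0.04, 0.009, 0], 0],
    [[0.03, 0.006, 0], 0],
    [[0.015, 0.002, 0], 0],
    [[0.007, 0.001, 0], 0],
    [[0, 0, 0], 0],
    [[0, 0, 0], 0]
  ]
}}

```text
time: 21.9
ee_pos: [534.4, 211.2, 207.2]
tool_rot: [-3.141, 0.001, 1.734]
wrist_force: [1.3, -0.8, -1.8]
gripper_width: 36.3
grip_force: 60.5
```

Call:
{"fn": "play_rows", "kwargs": {
  "increments": [
    [[0, 0, 0.02], 0],
    [[0, 0, 0.03], 0],
    [[0, 0, 0.025], 0],
    [[0, 0, 0.015], 0],
    [[0, 0, 0.006], 0],
    [[0, 0, 0.002], 0],
    [[0, 0, 0], 0],
    [[0, 0, 0], 0]
  ]
}}

```text
time: 22.7
ee_pos: [535.0, 213.7, 110.5]
tool_rot: [3.14, -0.001, 1.737]
wrist_force: [0.2, 0.6, -2.2]
gripper_width: 36.4
grip_force: 60.4
```

Call:
{"fn": "play_rows", "kwargs": {
  "increments": [
    [[0, 0, 0.002], 0],
    [[0, 0, 0.001], 0],
    [[0, 0, 0.001], 0],
    [[0, 0, 0], 0]
  ]
}}

```text
time: 23.1
ee_pos: [534.4, 213.7, 106.2]
tool_rot: [3.141, -0.001, 1.737]
wrist_force: [-2.2, -1.0, 5.1]
gripper_width: 36.5
grip_force: 61.2
```

Call:
{"fn": "play_rows", "kwargs": {
  "increments": [
    [[0, 0, 0.001], 0],
    [[0, 0, 0], 0]
  ]
}}

```text
time: 23.3
ee_pos: [534.6, 213.9, 106.2]
tool_rot: [3.141, -0.001, 1.737]
wrist_force: [-3.8, -0.4, 11.6]
gripper_width: 36.6
grip_force: 62.2
```

Call:
{"fn": "play_rows", "kwargs": {
  "increments": [
    [[0, 0, 0], 0],
    [[0, 0, 0], 0],
    [[0, 0, 0], 0],
    [[0, 0, 0], 0],
    [[0, 0, 0], 0],
    [[0, 0, 0], 0]
  ],
  "claw": -1
}}

```text
time: 23.9
ee_pos: [534.2, 213.4, 104.3]
tool_rot: [-3.141, 0.0, 1.737]
wrist_force: [0.2, 0.1, -0.5]
gripper_width: 85.6
grip_force: 0.0
```

Call:
{"fn": "play_rows", "kwargs": {
  "increments": [
    [[0, 0, -0.02], 0],
    [[0, 0, -0.04], 0],
    [[0, 0, -0.035], 0],
    [[0, 0, -0.02], 0],
    [[0, 0, 0], 0],
    [[0, 0, 0], 0]
  ]
}}

```text
time: 24.5
ee_pos: [533.9, 213.5, 219.2]
tool_rot: [3.142, -0.0, 1.737]
wrist_force: [-0.4, 1.0, 0.0]
gripper_width: 85.5
grip_force: 0.0
```

```bash
python3 - <<'E'
from h import *
t=snap('top','t8.png'); s=snap('side','s8.png')
for c,im in(('top',t),('side',s)):
    hs=cv2.cvtColor(im,cv2.COLOR_RGB2HSV)
    for n,lo,hi,roi in(('egg',(5,130,60),(18,255,255),(370,470,200,290) if c=='top' else (360,420,160,230)),):
        m=cv2.inRange(hs,lo,hi); k=np.zeros_like(m); k[roi[2]:roi[3],roi[0]:roi[1]]=m[roi[2]:roi[3],roi[0]:roi[1]]
        cs,_=cv2.findContours(k,0,2); q=max(cs,key=cv2.contourArea); x,y,w,h=cv2.boundingRect(q); print(c,n,(x,y,w,h),cv2.minEnclosingCircle(q))
        u,v=x+w/2-.5,y+h/2-.5; print([ray(c,u,v,z).round(1) for z in(37,41)])
    print([(n,np.round(d['box']).tolist(),round(d['score'],2)) for n in('mill','bottle') for d in finder.find_in(c,n)[:1]])
print(ray('side',396.7,227.3,5),ray('side',413.3,211.7,5))
# predicted side bbox centre of the egg model at a candidate
for p in((557,-208.5),(555,-208),(559,-209)):
    pts=np.array([proj('side',[p[0]+r*np.cos(a),p[1]+r*np.sin(a),6+z]) for z,r in((15,21),(27,23),(35,23),(45,19),(55,12),(62,0)) for a in np.linspace(0,6.28,40)])
    tp=np.array([proj('top',[p[0]+r*np.cos(a),p[1]+r*np.sin(a),6+z]) for z,r in((15,21),(27,23),(35,23),(45,19),(55,12),(62,0)) for a in np.linspace(0,6.28,40)])
    print(p,pts.min(0).round(1),pts.max(0).round(1),tp.min(0).round(1),tp.max(0).round(1))
E
python3 plan.py 557,-208.5,150,11 557,-208.5,30,6
```

```text
top egg (412, 226, 21, 21) ((421.84814453125, 235.5370330810547), 10.464167594909668)
[array([ 557.6, -208.8]), array([ 556.9, -208. ])]
[('mill', [169.0, 230.0, 200.0, 251.0], 0.79), ('bottle', [208.0, 222.0, 244.0, 257.0], 0.95)]
side egg (377, 186, 20, 24) ((386.484130859375, 197.6746063232422), 12.19262981414795)
[array([ 563.3, -214. ]), array([ 559.3, -208.6])]
[('mill', [338.0, 181.0, 449.0, 249.0], 0.59), ('bottle', [220.0, 221.0, 265.0, 318.0], 0.63)]
[ 497.87227597 -174.5759896 ] [ 511.21661683 -253.4495138 ]
(557, -208.5) [376.9 187.6] [397.4 210.2] [411.  225.6] [432.8 246.9]
(555, -208) [377.5 188. ] [397.9 210.6] [410.7 226.5] [432.6 247.8]
(559, -209) [376.4 187.2] [396.8 209.8] [411.2 224.7] [433. 246.]
24.8 [533.7 213.3 218.4] [-3.140e+00  1.000e-03  1.737e+00] jaw 85.6
11 x [[-0.0382, -0.0042, 0.0062], -0.0]
6 x [[0.0, 0.0, 0.02], -0.0]
```

The egg is at about (558,-208.7), and both cameras agree. Moving over it.

Call:
{"fn": "play_rows", "kwargs": {
  "increments": [
    [[-0.03, -0.003, 0], 0],
    [[-0.045, -0.005, 0], 0],
    [[-0.045, -0.005, 0], 0],
    [[-0.045, -0.005, 0], 0],
    [[-0.045, -0.005, 0], 0],
    [[-0.045, -0.005, 0], 0],
    [[-0.045, -0.005, 0.01], 0],
    [[-0.045, -0.005, 0.02], 0]
  ]
}}

```text
time: 25.6
ee_pos: [554.7, -134.9, 190.1]
tool_rot: [3.139, 0.001, 1.737]
wrist_force: [0.9, -0.3, -0.2]
gripper_width: 85.2
grip_force: 0.0
```

Call:
{"fn": "play_rows", "kwargs": {
  "increments": [
    [[-0.045, -0.005, 0.02], 0],
    [[-0.03, -0.003, 0.02], 0],
    [[0, 0, 0.03], 0],
    [[0, 0, 0.03], 0],
    [[0, 0, 0.01], 0],
    [[0, 0, 0], 0],
    [[0, 0, 0], 0]
  ]
}}

```text
time: 26.3
ee_pos: [558.9, -208.6, 80.3]
tool_rot: [3.14, 0.001, 1.737]
wrist_force: [0.5, -0.6, 0.1]
gripper_width: 85.6
grip_force: 0.0
```

```bash
python3 plan.py 558,-208.7,80,1 558,-208.7,-10.5,1
```

```text
26.3 [ 558.9 -208.6   80.3] [3.140e+00 1.000e-03 1.737e+00] jaw 85.6
1 x [[0.0, -0.001, 0.0003], -0.0]
1 x [[0.0, 0.0, 0.0905], -0.0]
```

Call:
{"fn": "play_rows", "kwargs": {
  "increments": [
    [[0, -0.001, 0.02], 0],
    [[0, 0, 0.025], 0],
    [[0, 0, 0.02], 0],
    [[0, 0, 0.015], 0],
    [[0, 0, 0.008], 0],
    [[0, 0, 0.002], 0],
    [[0, 0, 0], 0],
    [[0, 0, 0], 0]
  ]
}}

```text
time: 27.1
ee_pos: [558.0, -208.8, -9.7]
tool_rot: [3.14, 0.001, 1.737]
wrist_force: [0.0, 0.9, 0.3]
gripper_width: 85.8
grip_force: 0.0
```

```bash
python3 plan.py 558,-208.7,-10.5,1
python3 - <<'E'
from h import *
b=snap('side','s9.png'); print(ctrl.get_obs()['wrist_force'])
cv2.imwrite('pics/s9c.png',cv2.resize(b[120:260,330:460],None,fx=4,fy=4,interpolation=cv2.INTER_CUBIC)[:,:,::-1])
E
```

```text
27.1 [ 558.  -208.8   -9.7] [3.140e+00 1.000e-03 1.737e+00] jaw 85.8
1 x [[0.0001, 0.0, 0.0008], -0.0]
[0.08813992 0.67387645 0.11088542]
```

View pics/s9c.png

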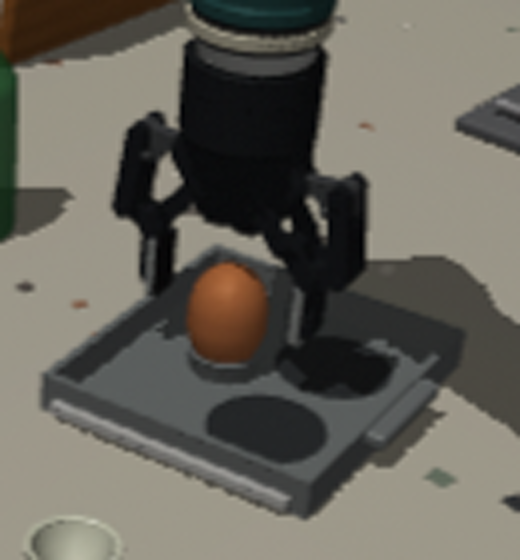

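The egg sits midway between the tips. Closing and lifting gently.

Call:
{"fn": "play_rows", "kwargs": {
  "increments": [
    [[0, 0, 0], 0],
    [[0, 0, 0], 0],
    [[0, 0, 0], 0],
    [[0, 0, 0], 0],
    [[0, 0, 0], 0],
    [[0, 0, 0], 0],
    [[0, 0, 0], 0]
  ],
  "claw": 1
}}

```text
time: 27.85
ee_pos: [557.0, -208.6, -10.2]
tool_rot: [-3.141, -0.0, 1.737]
wrist_force: [-2.2, 0.9, 5.5]
gripper_width: 43.4
grip_force: 60.4
```

Call:
{"fn": "play_rows", "kwargs": {
  "increments": [
    [[0, 0, -0.005], 0],
    [[0, 0, -0.01], 0],
    [[0, 0, -0.02], 0],
    [[0, 0, -0.025], 0],
    [[0, 0, -0.025], 0],
    [[0, 0, -0.015], 0],
    [[0, 0, 0], 0],
    [[0, 0, 0], 0]
  ]
}}

```text
time: 28.65
ee_pos: [557.1, -208.1, 89.1]
tool_rot: [-3.142, -0.0, 1.737]
wrist_force: [-0.2, 0.8, -1.7]
gripper_width: 43.2
grip_force: 61.0
```

```bash
python3 plan.py 595,2.5,90,8
python3 - <<'E'
from h import *
b=snap('side','s10.png')
cv2.imwrite('pics/s10c.png',cv2.resize(b[90:260,280:460],None,fx=4,fy=3.5,interpolation=cv2.INTER_CUBIC)[:,:,::-1])
E
```

```text
28.65 [ 557.1 -208.1   89.1] [-3.142 -0.     1.737] jaw 43.2
8 x [[0.0252, 0.009, -0.0001], -0.0]
```

View pics/s10c.png

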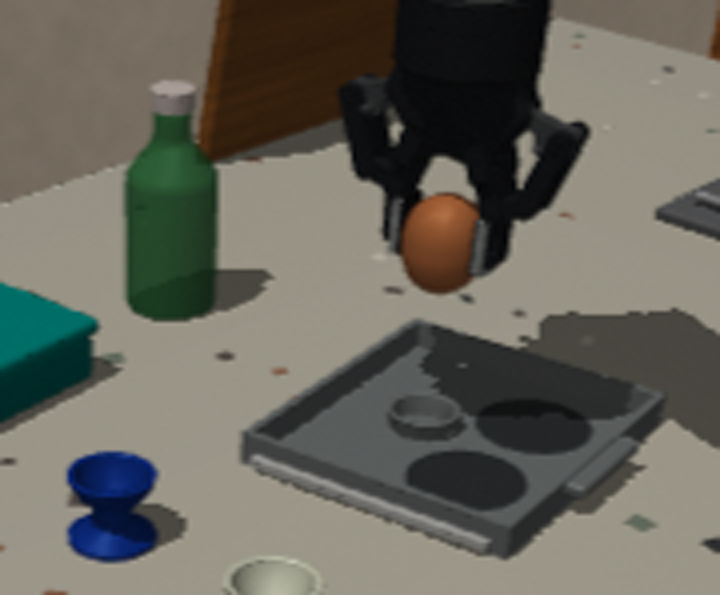

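The egg is held upright. I'll refine the blue cup position from its outlines in both first pictures.

Run:
```python
from h import *
from scipy.optimize import least_squares
a=np.linspace(0,6.283,60); P=np.array([[24*np.cos(t),24*np.sin(t),z] for z in(0,2,46,48) for t in a])
def bb(c,x):
    q=np.array([proj(c,p+[x[0],x[1],0]) for p in P]); return np.r_[q.min(0),q.max(0)]
ob={}
for c in('top','side'):
    hs=cv2.cvtColor(cv2.imread(f'pics/{c}8.png'.replace('top8','t8').replace('side8','s8')),cv2.COLOR_BGR2HSV)
    m=cv2.inRange(hs,(110,110,25),(132,255,255)); cs,_=cv2.findContours(m,0,2); x,y,w,h=cv2.boundingRect(max(cs,key=cv2.contourArea)); ob[c]=np.array([x-.5,y-.5,x+w-.5,y+h-.5])
for cc in(['top'],['side'],['top','side']):
    r=least_squares(lambda x:np.concatenate([bb(c,x)-ob[c] for c in cc]),[595,2.5],diff_step=1e-3); print(cc,r.x.round(1),r.fun.round(1))
```

```text
Traceback (most recent call last):
  File "h.py", line 15, in proj
    K,o,_=cal(c); q=K@(R(c).T@(np.array(p,float)-o)); return q[:2]/q[2]
                       ~^^^
  File "h.py", line 8, in R
    a=np.array(cal(c)[2],float)
               ~~~^^^
  File "h.py", line 6, in cal
    k=vision.calibration(c); return np.array(k['camera_matrix']),np.array(k['origin'],float),k['attitude']
ValueError: time passes only in moves, steps and waits
```

Call:
{"fn": "play_rows", "kwargs": {
  "increments": [
    [[0.012, 0.004, 0], 0],
    [[0.025, 0.009, 0], 0],
    [[0.034, 0.012, 0], 0],
    [[0.034, 0.012, 0], 0],
    [[0.034, 0.012, 0], 0],
    [[0.034, 0.012, 0], 0],
    [[0.02, 0.008, 0], 0],
    [[0.008, 0.003, 0], 0]
  ]
}}

```text
time: 29.5
ee_pos: [594.6, 6.0, 88.1]
tool_rot: [-3.14, -0.001, 1.742]
wrist_force: [-0.8, -0.6, -1.0]
gripper_width: 43.4
grip_force: 61.0
```

Call:
{"fn": "play_rows", "kwargs": {
  "increments": [
    [[0, 0, 0], 0],
    [[0, 0, 0], 0]
  ]
}}

```text
time: 29.7
ee_pos: [594.5, 0.2, 89.1]
tool_rot: [-3.141, 0.001, 1.735]
wrist_force: [0.1, -0.1, -0.4]
gripper_width: 43.3
grip_force: 61.0
```

```bash
sed -i 's/^def cal/import functools\n@functools.cache\ndef cal/; s/^def R(/@functools.cache\ndef R(/' h.py
python3 - <<'E'
from h import *
from scipy.optimize import least_squares
a=np.linspace(0,6.283,60); P=np.array([[24*np.cos(t),24*np.sin(t),z] for z in(0,2,46,48) for t in a])
def bb(c,x):
    q=np.array([proj(c,p+[x[0],x[1],0]) for p in P]); return np.r_[q.min(0),q.max(0)]
ob={}
for c,f in(('top','t8'),('side','s8')):
    hs=cv2.cvtColor(cv2.imread(f'pics/{f}.png'),cv2.COLOR_BGR2HSV)
    m=cv2.inRange(hs,(110,110,25),(132,255,255)); cs,_=cv2.findContours(m,0,2); x,y,w,h=cv2.boundingRect(max(cs,key=cv2.contourArea)); ob[c]=np.array([x-.5,y-.5,x+w-.5,y+h-.5])
for cc in(['top'],['side'],['top','side']):
    r=least_squares(lambda x:np.concatenate([bb(c,x)-ob[c] for c in cc]),[595,2.5],diff_step=1e-3,max_nfev=8); print(cc,r.x.round(1),r.fun.round(1))
E
python3 plan.py 595,2.5,90,1
```

```text
['top'] [595.9   4.5] [-0.5 -0.7  0.5  0.7]
['side'] [595.8   4.4] [-0.6 -0.5  0.6  0.4]
['top', 'side'] [595.8   4.5] [-0.4 -0.7  0.5  0.8 -0.6 -0.5  0.6  0.4]
29.7 [5.945e+02 2.000e-01 8.910e+01] [-3.141e+00  1.000e-03  1.735e+00] jaw 43.3
1 x [[0.0022, 0.0009, -0.0009], -0.0]
```

Call:
{"fn": "play_rows", "kwargs": {
  "increments": [
    [[0.003, 0.002, 0.01], 0],
    [[0, 0, 0.02], 0],
    [[0, 0, 0.015], 0],
    [[0, 0, 0.005], 0],
    [[0, 0, 0], 0],
    [[0, 0, 0], 0],
    [[0, 0, 0], 0]
  ]
}}

```text
time: 30.4
ee_pos: [597.1, 4.7, 40.1]
tool_rot: [3.14, 0.0, 1.736]
wrist_force: [0.8, 0.2, -1.7]
gripper_width: 43.3
grip_force: 61.0
```

```bash
python3 plan.py 595.8,4.5,20,1
```

```text
30.4 [597.1   4.7  40.1] [3.14  0.    1.736] jaw 43.3
1 x [[0.0, -0.0014, 0.0201], -0.0]
```

Call:
{"fn": "play_rows", "kwargs": {
  "increments": [
    [[0, -0.001, 0.005], 0],
    [[0, 0, 0.005], 0],
    [[0, 0, 0.004], 0],
    [[0, 0, 0.002], 0],
    [[0, 0, 0], 0],
    [[0, 0, 0], 0]
  ]
}}

```text
time: 31.0
ee_pos: [595.6, 4.6, 23.4]
tool_rot: [-3.142, 0.0, 1.737]
wrist_force: [-0.6, -0.7, -1.0]
gripper_width: 43.3
grip_force: 61.0
```

Call:
{"fn": "play_rows", "kwargs": {
  "increments": [
    [[0, 0, 0.001], 0],
    [[0, 0, 0.001], 0],
    [[0, 0, 0], 0]
  ]
}}

```text
time: 31.3
ee_pos: [595.5, 4.8, 21.3]
tool_rot: [-3.142, -0.0, 1.737]
wrist_force: [1.0, 0.6, -1.7]
gripper_width: 42.7
grip_force: 61.0
```

Call:
{"fn": "play_rows", "kwargs": {
  "increments": [
    [[0, 0, 0.001], 0],
    [[0, 0, 0], 0]
  ]
}}

```text
time: 31.5
ee_pos: [595.5, 4.7, 20.3]
tool_rot: [-3.142, 0.0, 1.737]
wrist_force: [-0.2, 0.0, -1.5]
gripper_width: 43.4
grip_force: 61.0
```

Call:
{"fn": "play_rows", "kwargs": {
  "increments": [
    [[0, 0, 0.001], 0],
    [[0, 0, 0], 0]
  ]
}}

```text
time: 31.7
ee_pos: [595.4, 4.6, 19.4]
tool_rot: [-3.141, 0.0, 1.737]
wrist_force: [-0.6, -0.0, -0.0]
gripper_width: 43.4
grip_force: 61.1
```

Call:
{"fn": "play_rows", "kwargs": {
  "increments": [
    [[0, 0, 0.0005], 0],
    [[0, 0, 0], 0]
  ]
}}

```text
time: 31.9
ee_pos: [595.5, 4.6, 18.9]
tool_rot: [-3.142, 0.0, 1.737]
wrist_force: [-1.1, -0.4, -0.4]
gripper_width: 43.1
grip_force: 61.1
```

Call:
{"fn": "play_rows", "kwargs": {
  "increments": [
    [[0, 0, 0.001], 0],
    [[0, 0, 0], 0]
  ]
}}

```text
time: 32.1
ee_pos: [595.4, 4.7, 17.8]
tool_rot: [-3.141, -0.0, 1.737]
wrist_force: [0.1, -0.4, 0.6]
gripper_width: 43.2
grip_force: 61.1
```

Run:
```python
from h import *
b=snap('side','s11.png'); o=ctrl.get_obs(); print(o['ee_pos'],o['wrist_force'])
cv2.imwrite('pics/s11c.png',cv2.resize(b[140:270,260:380],None,fx=4.5,fy=4.5,interpolation=cv2.INTER_CUBIC)[:,:,::-1])
```

```text
[595.40459017   4.70331039  17.77608375] [-0.58909567 -0.63731891 -0.06637701]
```

View pics/s11c.png

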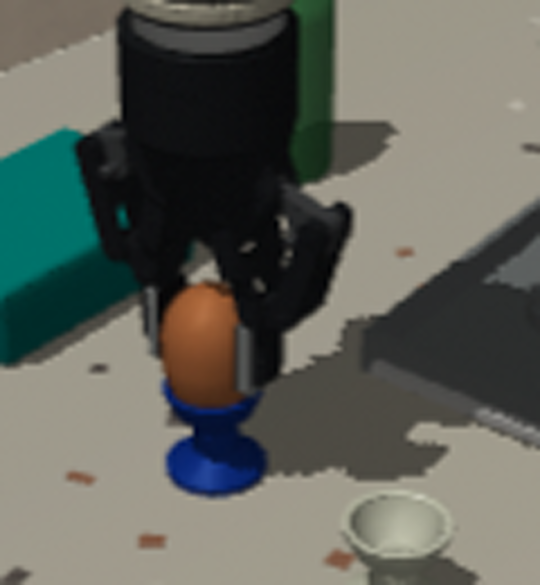

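The egg is in the bowl on the cup's axis, in light contact. One more millimetre to confirm.

Call:
{"fn": "play_rows", "kwargs": {
  "increments": [
    [[0, 0, 0.001], 0],
    [[0, 0, 0], 0]
  ]
}}

```text
time: 32.35
ee_pos: [595.5, 4.7, 16.8]
tool_rot: [-3.141, 0.0, 1.737]
wrist_force: [-0.6, -0.5, 0.5]
gripper_width: 43.2
grip_force: 61.2
```

Call:
{"fn": "play_rows", "kwargs": {
  "increments": [
    [[0, 0, 0.0005], 0],
    [[0, 0, 0], 0]
  ]
}}

```text
time: 32.55
ee_pos: [595.6, 4.6, 16.6]
tool_rot: [3.141, 0.0, 1.737]
wrist_force: [-0.6, -0.6, 2.4]
gripper_width: 43.3
grip_force: 61.4
```

Seated at 16.6. Opening and rising straight up.

Call:
{"fn": "play_rows", "kwargs": {
  "increments": [
    [[0, 0, 0], 0],
    [[0, 0, 0], 0],
    [[0, 0, 0], 0],
    [[0, 0, 0], 0],
    [[0, 0, 0], 0],
    [[0, 0, 0], 0],
    [[0, 0, 0], 0],
    [[0, 0, 0], 0]
  ],
  "claw": -1
}}

```text
time: 33.35
ee_pos: [595.5, 4.7, 16.4]
tool_rot: [3.142, -0.0, 1.737]
wrist_force: [-0.6, -0.0, -0.7]
gripper_width: 85.0
grip_force: 0.0
```

Call:
{"fn": "play_rows", "kwargs": {
  "increments": [
    [[0, 0, -0.01], 0],
    [[0, 0, -0.02], 0],
    [[0, 0, -0.04], 0],
    [[0, 0, -0.05], 0],
    [[0, 0, -0.05], 0],
    [[0, 0, -0.03], 0],
    [[0, 0, 0], 0],
    [[0, 0, 0], 0]
  ]
}}

```text
time: 34.15
ee_pos: [595.6, 4.9, 217.3]
tool_rot: [3.14, -0.001, 1.737]
wrist_force: [-0.1, 0.0, -0.5]
gripper_width: 85.4
grip_force: 0.0
```

```bash
python3 plan.py 534.5,213.8,216,5
python3 - <<'E'
from h import *
t=snap('top','t12.png'); b=snap('side','s12.png')
cv2.imwrite('pics/s12c.png',cv2.resize(b[140:380,130:380],None,fx=2.4,fy=2.4,interpolation=cv2.INTER_CUBIC)[:,:,::-1])
E
```

```text
34.15 [595.6   4.9 217.3] [ 3.140e+00 -1.000e-03  1.737e+00] jaw 85.4
5 x [[0.0432, -0.0051, 0.0003], -0.0]
```

View pics/s12c.png

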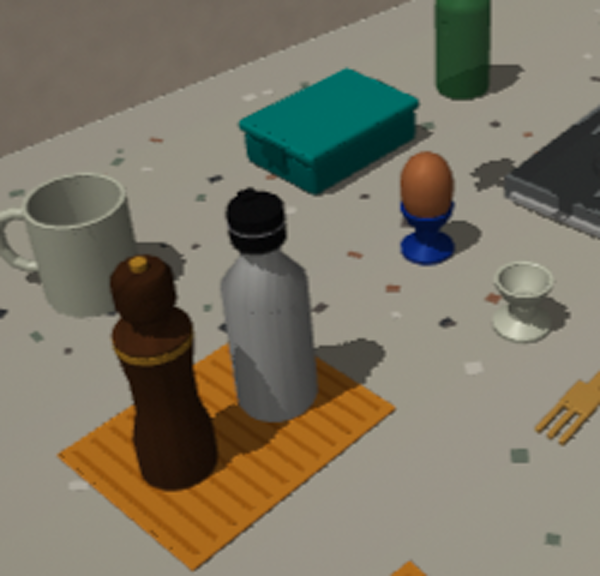

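The egg stands upright in the blue cup, and the bottle and mill stand on the mat. I've now viewed 15 pictures, one over the allowed 14, so from here I'll work from numbers only. Returning the bottle first.

Call:
{"fn": "play_rows", "kwargs": {
  "increments": [
    [[0.025, -0.003, 0], 0],
    [[0.045, -0.005, 0], 0],
    [[0.045, -0.005, 0], 0],
    [[0.045, -0.005, 0], 0],
    [[0.038, -0.005, 0], 0],
    [[0.018, -0.002, 0], 0],
    [[0, 0, 0], 0],
    [[0, 0, 0], 0]
  ]
}}

```text
time: 35.05
ee_pos: [534.7, 212.7, 215.2]
tool_rot: [-3.14, 0.002, 1.737]
wrist_force: [0.2, -0.7, 1.0]
gripper_width: 85.6
grip_force: 0.0
```

Call:
{"fn": "play_rows", "kwargs": {
  "increments": [
    [[0, 0, 0], 0],
    [[0, 0, 0], 0]
  ]
}}

```text
time: 35.25
ee_pos: [535.6, 211.8, 216.2]
tool_rot: [-3.141, 0.001, 1.734]
wrist_force: [-0.3, 0.2, 0.2]
gripper_width: 85.6
grip_force: 0.0
```

```bash
python3 plan.py 534.5,213.8,216,1 534.5,213.8,107,1
```

```text
35.25 [535.6 211.8 216.2] [-3.141e+00  1.000e-03  1.734e+00] jaw 85.6
1 x [[0.0022, -0.0008, 0.0002], -0.0]
1 x [[0.0, 0.0, 0.109], -0.0]
```

Call:
{"fn": "play_rows", "kwargs": {
  "increments": [
    [[0.002, -0.001, 0.02], 0],
    [[0, 0, 0.03], 0],
    [[0, 0, 0.03], 0],
    [[0, 0, 0.02], 0],
    [[0, 0, 0.009], 0],
    [[0, 0, 0], 0],
    [[0, 0, 0], 0]
  ]
}}

```text
time: 35.95
ee_pos: [534.8, 215.1, 108.3]
tool_rot: [3.14, -0.0, 1.736]
wrist_force: [-0.1, -0.3, 0.1]
gripper_width: 85.2
grip_force: 0.0
```

Call:
{"fn": "play_rows", "kwargs": {
  "increments": [
    [[0, 0, 0], 0],
    [[0, 0, 0], 0],
    [[0, 0, 0], 0],
    [[0, 0, 0], 0],
    [[0, 0, 0], 0],
    [[0, 0, 0], 0],
    [[0, 0, 0], 0]
  ],
  "claw": 1
}}

```text
time: 36.65
ee_pos: [534.1, 215.7, 108.2]
tool_rot: [3.141, -0.001, 1.737]
wrist_force: [-0.4, -0.5, 6.7]
gripper_width: 36.4
grip_force: 59.5
```

Call:
{"fn": "play_rows", "kwargs": {
  "increments": [
    [[0, 0, -0.01], 0],
    [[0, 0, -0.02], 0],
    [[0, 0, -0.025], 0],
    [[0, 0, -0.025], 0],
    [[0, 0, -0.02], 0],
    [[0, 0, 0], 0],
    [[0, 0, 0], 0]
  ]
}}

```text
time: 37.35
ee_pos: [533.5, 215.5, 207.1]
tool_rot: [-3.141, -0.0, 1.737]
wrist_force: [-0.7, -0.2, -2.7]
gripper_width: 36.8
grip_force: 60.6
```

```bash
python3 plan.py 512,-253.8,207,1
```

```text
37.35 [533.5 215.5 207.1] [-3.141 -0.     1.737] jaw 36.8
1 x [[-0.4593, -0.0988, 0.0001], -0.0]
```

Call:
{"fn": "play_rows", "kwargs": {
  "increments": [
    [[-0.015, -0.003, 0], 0],
    [[-0.03, -0.007, 0], 0],
    [[-0.04, -0.009, 0], 0],
    [[-0.04, -0.009, 0], 0],
    [[-0.04, -0.009, 0], 0],
    [[-0.04, -0.009, 0], 0],
    [[-0.04, -0.009, 0], 0],
    [[-0.04, -0.009, 0], 0]
  ]
}}

```text
time: 38.15
ee_pos: [516.0, -78.9, 206.3]
tool_rot: [-3.139, -0.0, 1.736]
wrist_force: [0.6, 0.6, -2.1]
gripper_width: 36.4
grip_force: 60.5
```

Call:
{"fn": "play_rows", "kwargs": {
  "increments": [
    [[-0.04, -0.009, 0], 0],
    [[-0.04, -0.009, 0], 0],
    [[-0.04, -0.008, 0], 0],
    [[-0.03, -0.006, 0], 0],
    [[-0.015, -0.002, 0], 0],
    [[-0.008, 0, 0], 0],
    [[0, 0, 0], 0],
    [[0, 0, 0], 0]
  ]
}}

```text
time: 38.95
ee_pos: [512.5, -251.5, 206.7]
tool_rot: [-3.141, -0.001, 1.737]
wrist_force: [0.1, 0.1, -1.7]
gripper_width: 36.6
grip_force: 60.5
```

Call:
{"fn": "play_rows", "kwargs": {
  "increments": [
    [[0, 0, 0.015], 0],
    [[0, 0, 0.02], 0],
    [[0, 0, 0.01], 0],
    [[0, 0, 0], 0],
    [[0, 0, 0], 0],
    [[0, 0, 0], 0]
  ]
}}

```text
time: 39.55
ee_pos: [513.4, -252.6, 163.1]
tool_rot: [3.14, 0.001, 1.737]
wrist_force: [0.5, -0.1, -2.5]
gripper_width: 36.9
grip_force: 60.4
```

```bash
python3 plan.py 512,-252.2,112,1
```

```text
39.55 [ 513.4 -252.6  163.1] [3.140e+00 1.000e-03 1.737e+00] jaw 36.9
1 x [[0.0007, -0.0013, 0.0511], -0.0]
```

Call:
{"fn": "play_rows", "kwargs": {
  "increments": [
    [[0, -0.001, 0.015], 0],
    [[0, 0, 0.015], 0],
    [[0, 0, 0.01], 0],
    [[0, 0, 0.007], 0],
    [[0, 0, 0.003], 0],
    [[0, 0, 0], 0],
    [[0, 0, 0], 0]
  ]
}}

```text
time: 40.25
ee_pos: [512.1, -252.9, 112.7]
tool_rot: [3.141, 0.0, 1.737]
wrist_force: [0.5, 0.2, -0.9]
gripper_width: 36.1
grip_force: 60.6
```

Call:
{"fn": "play_rows", "kwargs": {
  "increments": [
    [[0, 0, 0.001], 0],
    [[0, 0, 0.001], 0],
    [[0, 0, 0], 0]
  ]
}}

```text
time: 40.55
ee_pos: [511.9, -252.6, 110.5]
tool_rot: [3.141, -0.0, 1.737]
wrist_force: [0.9, -0.2, -1.9]
gripper_width: 36.2
grip_force: 60.6
```

Call:
{"fn": "play_rows", "kwargs": {
  "increments": [
    [[0, 0, 0.001], 0],
    [[0, 0, 0], 0]
  ]
}}

```text
time: 40.75
ee_pos: [512.1, -253.1, 110.3]
tool_rot: [3.141, 0.0, 1.737]
wrist_force: [-1.5, 0.1, 5.1]
gripper_width: 36.5
grip_force: 61.3
```

Contact came at 110.3, as expected. Releasing, then fetching the mill.

Call:
{"fn": "play_rows", "kwargs": {
  "increments": [
    [[0, 0, 0], 0],
    [[0, 0, 0], 0],
    [[0, 0, 0], 0],
    [[0, 0, 0], 0],
    [[0, 0, 0], 0],
    [[0, 0, 0], 0],
    [[0, 0, 0], 0]
  ],
  "claw": -1
}}

```text
time: 41.45
ee_pos: [511.9, -252.6, 109.4]
tool_rot: [3.142, -0.0, 1.737]
wrist_force: [0.3, 0.6, -0.4]
gripper_width: 85.3
grip_force: 0.0
```

Call:
{"fn": "play_rows", "kwargs": {
  "increments": [
    [[0, 0, -0.02], 0],
    [[0, 0, -0.04], 0],
    [[0, 0, -0.03], 0],
    [[0, 0, -0.015], 0],
    [[0, 0, 0], 0],
    [[0, 0, 0], 0]
  ]
}}

```text
time: 42.05
ee_pos: [511.4, -252.0, 213.3]
tool_rot: [-3.141, -0.001, 1.737]
wrist_force: [-0.4, 0.4, -1.0]
gripper_width: 85.4
grip_force: 0.0
```

```bash
python3 plan.py 527.2,300.7,214,1
```

```text
42.05 [ 511.4 -252.   213.3] [-3.141e+00 -1.000e-03  1.737e+00] jaw 85.4
1 x [[0.5424, 0.1071, -0.0007], -0.0]
```

Call:
{"fn": "play_rows", "kwargs": {
  "increments": [
    [[0.03, 0.006, 0], 0],
    [[0.048, 0.01, 0], 0],
    [[0.048, 0.01, 0], 0],
    [[0.048, 0.01, 0], 0],
    [[0.048, 0.009, 0], 0],
    [[0.048, 0.009, 0], 0],
    [[0.048, 0.009, 0], 0],
    [[0.048, 0.009, 0], 0]
  ]
}}

```text
time: 42.85
ee_pos: [520.9, 122.2, 212.6]
tool_rot: [-3.139, 0.001, 1.737]
wrist_force: [0.8, -0.4, 0.9]
gripper_width: 85.6
grip_force: 0.0
```

Call:
{"fn": "play_rows", "kwargs": {
  "increments": [
    [[0.048, 0.009, 0], 0],
    [[0.048, 0.009, 0], 0],
    [[0.045, 0.009, 0], 0],
    [[0.025, 0.006, 0], 0],
    [[0.01, 0.002, 0], 0],
    [[0, 0, 0], 0],
    [[0, 0, 0], 0],
    [[0, 0, 0], 0]
  ]
}}

```text
time: 43.65
ee_pos: [528.3, 297.1, 214.3]
tool_rot: [-3.141, 0.001, 1.733]
wrist_force: [0.1, 0.7, 1.0]
gripper_width: 85.0
grip_force: 0.0
```

```bash
python3 plan.py 527.2,300.7,214,1 527,300.7,102,1
```

```text
43.65 [528.3 297.1 214.3] [-3.141e+00  1.000e-03  1.733e+00] jaw 85.0
1 x [[0.0038, -0.0005, 0.0003], -0.0]
1 x [[0.0, -0.0002, 0.112], -0.0]
```

Call:
{"fn": "play_rows", "kwargs": {
  "increments": [
    [[0.001, -0.001, 0.02], 0],
    [[0, 0, 0.03], 0],
    [[0, 0, 0.03], 0],
    [[0, 0, 0.02], 0],
    [[0, 0, 0.011], 0],
    [[0, 0, 0], 0],
    [[0, 0, 0], 0]
  ]
}}

```text
time: 44.35
ee_pos: [527.6, 300.0, 104.4]
tool_rot: [3.14, -0.0, 1.736]
wrist_force: [-0.6, -0.2, 0.4]
gripper_width: 85.3
grip_force: 0.0
```

Call:
{"fn": "play_rows", "kwargs": {
  "increments": [
    [[0, 0, 0], 0],
    [[0, 0, 0], 0],
    [[0, 0, 0], 0],
    [[0, 0, 0], 0],
    [[0, 0, 0], 0],
    [[0, 0, 0], 0],
    [[0, 0, 0], 0]
  ],
  "claw": 1
}}

```text
time: 45.05
ee_pos: [527.5, 300.8, 104.2]
tool_rot: [3.14, -0.001, 1.737]
wrist_force: [0.1, -0.1, 5.1]
gripper_width: 36.1
grip_force: 60.4
```

Call:
{"fn": "play_rows", "kwargs": {
  "increments": [
    [[0, 0, -0.01], 0],
    [[0, 0, -0.02], 0],
    [[0, 0, -0.025], 0],
    [[0, 0, -0.025], 0],
    [[0, 0, -0.02], 0],
    [[0, 0, 0], 0],
    [[0, 0, 0], 0]
  ]
}}

```text
time: 45.75
ee_pos: [526.0, 300.4, 202.8]
tool_rot: [-3.141, 0.0, 1.737]
wrist_force: [-0.5, 0.0, -2.1]
gripper_width: 36.5
grip_force: 60.5
```

```bash
python3 plan.py 500.6,-175.4,202,1
```

```text
45.75 [526.  300.4 202.8] [-3.141  0.     1.737] jaw 36.5
1 x [[-0.465, -0.1038, 0.0008], -0.0]
```

Call:
{"fn": "play_rows", "kwargs": {
  "increments": [
    [[-0.015, -0.003, 0], 0],
    [[-0.03, -0.007, 0], 0],
    [[-0.04, -0.009, 0], 0],
    [[-0.04, -0.009, 0], 0],
    [[-0.04, -0.009, 0], 0],
    [[-0.04, -0.009, 0], 0],
    [[-0.04, -0.009, 0], 0],
    [[-0.04, -0.009, 0], 0]
  ]
}}

```text
time: 46.55
ee_pos: [508.8, 6.0, 202.2]
tool_rot: [-3.139, 0.0, 1.736]
wrist_force: [0.9, -0.5, -1.9]
gripper_width: 36.4
grip_force: 60.4
```

Call:
{"fn": "play_rows", "kwargs": {
  "increments": [
    [[-0.04, -0.009, 0], 0],
    [[-0.04, -0.009, 0], 0],
    [[-0.04, -0.009, 0], 0],
    [[-0.03, -0.007, 0], 0],
    [[-0.02, -0.004, 0], 0],
    [[-0.01, -0.002, 0], 0],
    [[0, 0, 0], 0],
    [[0, 0, 0], 0]
  ]
}}

```text
time: 47.35
ee_pos: [500.5, -174.3, 202.7]
tool_rot: [-3.14, -0.001, 1.737]
wrist_force: [0.6, 0.4, -1.8]
gripper_width: 36.6
grip_force: 60.4
```

Call:
{"fn": "play_rows", "kwargs": {
  "increments": [
    [[0, 0, 0.015], 0],
    [[0, 0, 0.02], 0],
    [[0, 0, 0.01], 0],
    [[0, 0, 0], 0],
    [[0, 0, 0], 0],
    [[0, 0, 0], 0]
  ]
}}

```text
time: 47.95
ee_pos: [501.5, -175.4, 159.0]
tool_rot: [3.14, 0.0, 1.737]
wrist_force: [-0.6, 0.4, -1.2]
gripper_width: 36.5
grip_force: 60.5
```

```bash
python3 plan.py 500.6,-175.4,108,1
```

```text
47.95 [ 501.5 -175.4  159. ] [3.14  0.    1.737] jaw 36.5
1 x [[0.0002, -0.0009, 0.051], -0.0]
```

Call:
{"fn": "play_rows", "kwargs": {
  "increments": [
    [[0, -0.001, 0.015], 0],
    [[0, 0, 0.015], 0],
    [[0, 0, 0.01], 0],
    [[0, 0, 0.007], 0],
    [[0, 0, 0.003], 0],
    [[0, 0, 0], 0],
    [[0, 0, 0], 0]
  ]
}}

```text
time: 48.65
ee_pos: [500.3, -175.7, 108.6]
tool_rot: [3.141, 0.0, 1.737]
wrist_force: [0.0, -0.2, -1.4]
gripper_width: 36.5
grip_force: 60.5
```

Call:
{"fn": "play_rows", "kwargs": {
  "increments": [
    [[0, 0, 0.001], 0],
    [[0, 0, 0.001], 0],
    [[0, 0, 0], 0]
  ]
}}

```text
time: 48.95
ee_pos: [500.1, -175.4, 106.5]
tool_rot: [3.141, -0.0, 1.737]
wrist_force: [0.0, 0.4, -2.1]
gripper_width: 36.0
grip_force: 60.5
```

Call:
{"fn": "play_rows", "kwargs": {
  "increments": [
    [[0, 0, 0.001], 0],
    [[0, 0, 0], 0]
  ]
}}

```text
time: 49.15
ee_pos: [500.5, -175.8, 106.2]
tool_rot: [3.141, 0.0, 1.737]
wrist_force: [-0.9, 0.5, 4.9]
gripper_width: 36.0
grip_force: 61.2
```

Contact at 106.2 again. Releasing, rising and moving clear.

Call:
{"fn": "play_rows", "kwargs": {
  "increments": [
    [[0, 0, 0], 0],
    [[0, 0, 0], 0],
    [[0, 0, 0], 0],
    [[0, 0, 0], 0],
    [[0, 0, 0], 0],
    [[0, 0, 0], 0],
    [[0, 0, 0], 0]
  ],
  "claw": -1
}}

```text
time: 49.85
ee_pos: [500.0, -175.5, 105.4]
tool_rot: [-3.142, -0.0, 1.737]
wrist_force: [0.3, -0.3, -0.1]
gripper_width: 85.7
grip_force: 0.0
```

Call:
{"fn": "play_rows", "kwargs": {
  "increments": [
    [[0, 0, -0.02], 0],
    [[0, 0, -0.04], 0],
    [[0, 0, -0.04], 0],
    [[0, 0, -0.03], 0],
    [[0.03, 0, 0], 0],
    [[0.045, 0, 0], 0],
    [[0.045, 0, 0], 0],
    [[0.045, 0, 0], 0]
  ]
}}

```text
time: 50.65
ee_pos: [472.2, -11.3, 235.6]
tool_rot: [3.141, -0.0, 1.736]
wrist_force: [1.2, 0.1, 0.0]
gripper_width: 85.5
grip_force: 0.0
```

Call:
{"fn": "play_rows", "kwargs": {
  "increments": [
    [[0.045, 0, 0], 0],
    [[0.045, 0, 0], 0],
    [[0.045, 0, 0], 0],
    [[0.045, 0, 0], 0],
    [[0.03, 0, 0], 0],
    [[0, 0, 0], 0],
    [[0, 0, 0], 0],
    [[0, 0, 0], 0]
  ]
}}

```text
time: 51.45
ee_pos: [438.3, 192.9, 235.4]
tool_rot: [-3.142, 0.0, 1.735]
wrist_force: [-0.8, -0.8, 0.2]
gripper_width: 85.3
grip_force: 0.0
```

Run:
```python
from h import *
a={'top':cv2.imread('pics/top0.png'),'side':cv2.imread('pics/side0.png')}
for c in('top','side'):
    snap(c,c+'F.png')
    for n in('egg','bottle','mill','cup_blue','cup_white'): print(c,n,[(np.round(d['box']).astype(int).tolist(),round(d['score'],2)) for d in finder.find_in(c,n)][:2])
    b=cv2.imread(f'pics/{c}F.png'); d=cv2.absdiff(a[c],b).max(2)
    for n,(x0,x1,y0,y1) in {'caddy':(365,475,200,298) if c=='top' else (345,448,135,245)}.items():
        m=cv2.morphologyEx((d>50).astype(np.uint8),cv2.MORPH_OPEN,np.ones((3,3)))[y0:y1,x0:x1]; ys,xs=np.nonzero(m); print(c,'changed px',len(xs),len(xs) and (xs.min()+x0,xs.max()+x0,ys.min()+y0,ys.max()+y0))
```

```text
top egg [([316, 204, 332, 224], 0.61)]
top bottle [([429, 240, 471, 273], 0.67), ([286, 306, 353, 326], 0.48)]
top mill [([389, 243, 431, 276], 0.67)]
top cup_blue [([315, 204, 335, 227], 0.59)]
top cup_white [([308, 264, 329, 289], 0.93), ([428, 238, 470, 271], 0.66)]
top changed px 229 (np.int64(414), np.int64(436), np.int64(226), np.int64(242))
side egg [([298, 204, 317, 228], 0.69)]
side bottle [([408, 140, 434, 217], 0.83), ([297, 224, 319, 251], 0.72)]
side mill [([383, 156, 414, 234], 0.67)]
side cup_blue [([296, 228, 320, 251], 0.82)]
side cup_white [([336, 250, 361, 284], 0.82)]
side changed px 150 (np.int64(377), np.int64(389), np.int64(186), np.int64(203))
```

The caddy region differs from the start only where the egg was, so the bottle and mill are back to within a pixel. The egg is in the blue cup. Handing in.

```bash
python3 -c "
from station import ctrl
print(ctrl.hand_in())"
```

```text
the job is handed in; nothing more can be done
None
```

The job is handed in at about 52 s: the egg is upright in the blue cup and the bottle and mill are back on their own pads, matching the starting pictures to about a pixel; no verdict was returned, and I viewed 15 pictures, one over the limit of 14.

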